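Lay out the scarifier's drive parts in the kit tray

TASK

Set each of the four parts taken off the scarifier (bearing housing, round cover, small pulley, standing shaft) upright and centred on the black outline of its own shape in the kit tray, the housing and the shaft's square foot turned to lie square in their outlines. Load the three low parts first, in any order, and only when all three are in place and let go stand the tall shaft on its outline last, so that it is never in the way. Do not disturb the bit stand and the red bit case that stand among the parts.

Things in the scene. Friction and masses are not known exactly. Their poses are not given: they have to be found in the camera images.
- housing_mid (a point): Grey bearing housing (pillow block), standing: foot 74 x 34 x 12 mm, on it an arched body 44 mm long, 34 mm thick, overall 48 mm high, with a bore through it along y. The point is its centre, 24 mm above its underside; x along the 74 mm foot, y through the 34 mm thickness (the flat parallel faces to grip, best about 30 mm above the underside), z up. About 0.3 kg.
- cover_mid (a point): Round aluminium cover, lying flange down: disc 64 mm across and 10 mm thick with a central round boss 30 mm across, overall 46 mm high. The point is on its axis, 23 mm above its underside, z up. Grip the boss, about 34 mm above the underside. About 0.2 kg.
- pulley_mid (a point): Small steel belt pulley, 40 mm across and 36 mm high, with a shallow V-groove round its waist, standing on its flat end. The point is its centre, 18 mm above its underside, z up. Grip it across its diameter, about 24 mm above the underside. About 0.2 kg.
- shaft_mid (a point): Steel shaft standing upright on a square foot 50 x 50 x 10 mm; the round shaft is 22 mm across, overall 120 mm high. The point is on its axis, 60 mm above its underside; x and y along the foot's edges, z up. Grip the shaft about 95 mm above the underside (25 mm below its top) so that the gripper's body stays clear of its end. About 0.4 kg.
- outline_housing (a point): Cork pad 92 mm square, fixed in the kit tray; four such pads lie 2 x 2 (centres 96 mm apart) in a flat square wooden tray 204 mm wide, all flush, top face 12 mm above the table. It bears a flat black painted outline, a filled rectangle of 84 mm along x by 44 mm along y. The point is the middle of the outline, on the pad's top face; x and y lie along the pad's edges, z up. For the bearing housing, its long side along x, either way round.
- outline_cover (a point): Cork pad 92 mm square, fixed in the kit tray; four such pads lie 2 x 2 (centres 96 mm apart) in a flat square wooden tray 204 mm wide, all flush, top face 12 mm above the table. It bears a flat black painted outline, a filled large circle 74 mm across. The point is the middle of the outline, on the pad's top face; x and y lie along the pad's edges, z up. For the round cover.
- outline_pulley (a point): Cork pad 92 mm square, fixed in the kit tray; four such pads lie 2 x 2 (centres 96 mm apart) in a flat square wooden tray 204 mm wide, all flush, top face 12 mm above the table. It bears a flat black painted outline, a filled small circle 50 mm across. The point is the middle of the outline, on the pad's top face; x and y lie along the pad's edges, z up. For the pulley.
- outline_shaft (a point): Cork pad 92 mm square, fixed in the kit tray; four such pads lie 2 x 2 (centres 96 mm apart) in a flat square wooden tray 204 mm wide, all flush, top face 12 mm above the table. It bears a flat black painted outline, a filled square of 60 mm. The point is the middle of the outline, on the pad's top face; x and y lie along the pad's edges, z up. For the shaft's square foot, any of its four ways round.
- bit_stand: Bystander, to be left alone: loose black block 52 x 36 x 30 mm full of upright steel bits, 54 mm high overall. Origin at the centre of its underside, x along the 52 mm side.
- bit_case: Bystander, to be left alone: loose red ribbed plastic case 60 x 44 x 26 mm. Origin at the centre of its underside, x along the 60 mm side.
Things that resemble listed ones, but are neither listed nor needed, are in the scene too. Leave any turquoise look-alike of the part that bears pulley_mid alone.

How it is judged:
By the outcome, as a careful person would: the job done as asked, in the order asked, and still so for the second after the job is handed in, with the robot touching nothing.
It also fails if it takes over 112 s, if anything falls off the work surface, if the arm or the gripper's body presses on something with over 40 N, if the wrist force passes 120 N, or if a joint passes its speed limit or range.

ROBOT

A 7-joint arm with a two-finger parallel gripper is mounted at the origin on the work surface. World frame = base frame: x ahead of the robot, y to its left, z up, the work surface at z = 0. Lengths are in mm, angles in degrees, forces in N, time in s.
With the tool pointing down it reaches from about 350 to 900 mm from the base axis. Payload 19.9 kg.
Tool frame: the origin (TCP) lies between the finger pads; the fingertips stand 14 mm ahead of it and the grasp point (between the pads) lies 5 mm behind it; z points along the fingers, y is the direction in which the jaws open and shut (so a half turn about z gives the same grasp; the last joint's range is limited). The gripper opens to 85 mm and grips with 20 to 120 N. Pads are 22 mm wide; open, the fingers measure 114 mm over their backs; the gripper's body (76 mm by 85 mm) begins 54 mm behind the grasp point. The pads swing forward as they close: fully open they stand 13 mm farther back than shut.
Start: joints at [-79.67, 23.915, -0.59, 92.452, 0.269, 63.638, -3.037], TCP at [137.482, 609.67, 205.76] pointing down, gripper open.
Joint ranges: [-161.28, 161.28], [-22.2, 115.67], [-73.04, 71.86], [3.21, 147.25], [-68.34, 248.33], [10.77, 114.83], [-161.83, 161.83]. Speed limits (degrees/s): [108.29, 108.29, 136.94, 136.94, 172.46, 172.46, 172.46].

INTERFACE

Orientations are given as [roll, pitch, yaw] about the fixed x, y, z axes, in that order (R = Rz(yaw) Ry(pitch) Rx(roll)).
In Python, from rig import manip gives the robot as it stands.
- The arm moves only by the shell command python3 -m crank 'ROWS' [FORCE]. ROWS is text: rows parted by semicolons, each of 5 numbers parted by spaces: the shift along the world's x, y, z in mm, then the turn about the world's z in degrees, then the gripper command: -1 is shut, 1 is fully open, values between are in proportion. In form: x y z twist fingers; .... A call has 1 to 8 rows; each row is the pose to reach, as a shift and turn from the pose commanded when the call began; what a row does not reach only later rows make up. A row lasts 1/12 s, in which the tool goes at most 41.7 mm and 7.16 degrees, less where a joint would pass 70% of its speed; a pose out of reach is approached as far as the arm can. A call with a gripper value outside its range is refused whole. The fingers move at their own pace and stop on an object; FORCE is the grip in N (left out, the last holds). Time passes only in rows, so rows that repeat a pose let the fingers close. It gives the time, the measured TCP pose, the force and the opening at its end, in the units of the state.
- manip.state(): the state, without advancing time (a new reading comes with each control period).
- manip.read_camera(name): name is "side" or "top"; returns the picture (420x560x3 uint8, red, green, blue); there is no depth.
- manip.camera_params(name): a dict with "fovy" (degrees; the focal length in pixels is half the picture's height over the tangent of half this angle, whatever the lens; pixels are square), "cx", "cy" (the principal point, pixels), "k1" (the pictures are not rectified: a ray, as slopes to the right and down, at radius r is drawn at 1 + k1 r^2 times it, then the intrinsics apply), "rvec" (rotation vector, rad) and "tvec" (3), from world to camera coordinates, as OpenCV has them. Camera axes: x right, y down, z forward; pixel columns grow to the right and rows downward; lengths in mm; the calibration is good to about 2 mm. A picture is of the moment at which its call begins. camera_params takes no time and is no camera call.
- manip.job_done(): hands the job in, once; it reports no verdict.
Trained networks look in the newest picture that a camera, given by its name, has taken for a name from the list of things; names that differ only in an ending like _2 or _b are one class to them, and where a whole thing is asked for, a point or a joint stands for the part that bears it (a point fixed in the world has none). Each returns a list of dicts, best first, with "score" (0 to 1); they miss things now and then, are a little off and sometimes report something else, mostly with a low value. They report only what shows in the picture. A call takes as long as a camera call. They do not tell look-alikes from the thing itself.
- manip.recognise(camera, name): "point" ([x, y, z] in mm, in world coordinates, good to about 4 mm: the middle of the surface that is visible of it).
- manip.cut_out(camera, name): "pixels" (420x560 bool, what is visible of it).
The state is a dict: "clock": time; "qpos": joint angles; "joint_vel": joint speeds; "joint_torque": joint torques, N m; "tool_pos": TCP position; "tool_rot": TCP orientation; "contact_force": force on the tool from outside, world axes, zero at the start; "wrist_torque": the same for the moment, N m; "width": finger opening in mm.
Only numpy, scipy, OpenCV 4.12 (cv2) and the standard library are available. Lean on these libraries where they do the work, as an engineer would, in place of code of your own. Each camera call takes 0.05 s, during which the arm holds its last target.

## Working session

There is one attempt and no reset: what is moved stays moved. The work goes in short steps, Python scripts to look and compute and a shell command to move; the robot and the scene stay as the last step left them, time stands still between calls to the robot, and variables do not carry over. Pictures are saved under pics/ and viewed, and the job is handed in when it is done.

```bash
ls; mkdir -p pics
cat > h.py <<'E'
import numpy as np, cv2
from rig import manip
def K(c):
    p=manip.camera_params(c); f=210/np.tan(np.radians(p['fovy']/2))
    return p,f
def pix2world(c,uv,z):
    p,f=K(c); R=cv2.Rodrigues(np.array(p['rvec'],float))[0]; t=np.array(p['tvec'],float).ravel()
    uv=np.atleast_2d(np.array(uv,float)); d=(uv-[p['cx'],p['cy']])/f
    # undistort
    u=d.copy()
    for _ in range(30):
        r2=(u**2).sum(1,keepdims=True); u=d/(1+p['k1']*r2)
    rays=np.c_[u,np.ones(len(u))]@R  # R^T * ray
    C=-R.T@t
    s=(z-C[2])/rays[:,2]
    return C+s[:,None]*rays
def world2pix(c,X):
    p,f=K(c); R=cv2.Rodrigues(np.array(p['rvec'],float))[0]; t=np.array(p['tvec'],float).ravel()
    Y=np.atleast_2d(np.array(X,float))@R.T+t; s=Y[:,:2]/Y[:,2:]
    s=s*(1+p['k1']*(s**2).sum(1,keepdims=True))
    return s*f+[p['cx'],p['cy']]
def save(c,name):
    im=manip.read_camera(c); np.save('pics/'+name+'.npy',im); cv2.imwrite('pics/'+name+'.png',cv2.cvtColor(im,cv2.COLOR_RGB2BGR)); return im
E
python3 - <<'E'
from h import *
print(manip.state())
for c in ['top','side']:
    save(c,c+'0'); p=manip.camera_params(c); print(p)
    R=cv2.Rodrigues(np.array(p['rvec'],float))[0]; print('C',-R.T@np.array(p['tvec']).ravel())
E
```

```text
pics
{'clock': 0.0, 'qpos': array([-79.67207159,  23.94815188,  -0.59152819,  92.48498501,
         0.27044594,  63.63867503,  -3.03661247]), 'joint_vel': array([ 0.00589283, -0.00608107, -0.04252172,  0.0488228 ,  0.02582306,
        0.01948619, -0.09234487]), 'joint_torque': array([ 1.17634677e-04, -8.64463949e+01,  6.78815804e-01, -4.34891689e+01,
        1.90717494e-02,  7.62457203e-03,  1.39846441e-05]), 'tool_pos': array([137.38756006, 609.32541504, 205.1629285 ]), 'tool_rot': array([-1.79929780e+02,  5.79924589e-03,  1.67296455e+02]), 'contact_force': array([ 0.2545439 , -0.62359407,  0.02191672]), 'wrist_torque': array([-0.00722113, -0.04391553,  0.00601986]), 'width': 85.50137905224413}
{'fovy': 53.331701137194536, 'cx': 276.30418879759475, 'cy': 212.59689380319617, 'k1': -0.09304044610968862, 'rvec': array([ 2.08134834, -2.13994882,  0.19364634]), 'tvec': array([ -25.69719525,  469.9593636 , 1024.71440598])}
C [ 258.54409231  -51.54814889 1096.38474259]
{'fovy': 47.8215525375209, 'cx': 282.7875677511495, 'cy': 212.61475666837936, 'k1': -0.08857115482150912, 'rvec': array([ 2.31099151, -0.5119306 ,  0.19735574]), 'tvec': array([-445.74201953,  154.94162606,  985.93685675])}
C [ 167.2954848  -722.15575665  803.28551889]
```

View pics/top0.png

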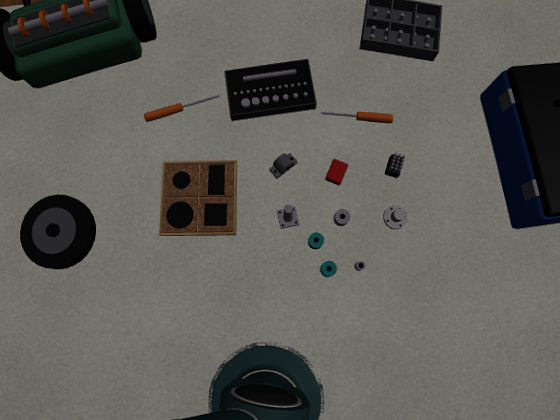

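View pics/side0.png

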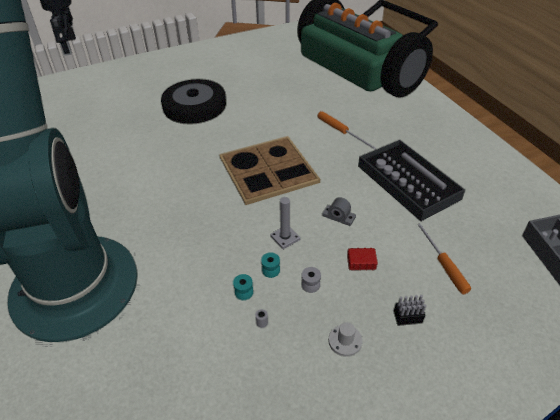

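Run:
```python
from h import *
names=['housing_mid','cover_mid','pulley_mid','shaft_mid','outline_housing','outline_cover','outline_pulley','outline_shaft','bit_stand','bit_case']
for n in names:
  for c in ['top','side']:
    r=manip.recognise(c,n)
    print(n,c,[(round(d['score'],2),np.round(d['point'],0).tolist()) for d in r[:4]])
a=np.load('pics/top0.npy')[140:300,150:420]; cv2.imwrite('pics/topz.png',cv2.resize(a[:,:,::-1],None,fx=2.9,fy=2.9,interpolation=cv2.INTER_CUBIC))
a=np.load('pics/side0.npy')[130:370,210:470]; cv2.imwrite('pics/sidez.png',cv2.resize(a[:,:,::-1],None,fx=2.5,fy=2.5,interpolation=cv2.INTER_CUBIC))
```

```text
housing_mid top [(0.88, [599.0, -58.0, 33.0]), (0.74, [590.0, -358.0, 28.0])]
housing_mid side [(0.9, [602.0, -73.0, 27.0]), (0.58, [446.0, -359.0, 15.0])]
cover_mid top [(0.74, [452.0, -348.0, 8.0]), (0.57, [455.0, -210.0, 37.0])]
cover_mid side [(0.78, [448.0, -362.0, 12.0])]
pulley_mid top [(0.76, [394.0, -139.0, 36.0]), (0.67, [453.0, -210.0, 38.0]), (0.59, [329.0, -165.0, 34.0])]
pulley_mid side [(0.98, [390.0, -148.0, 36.0]), (0.96, [450.0, -218.0, 36.0]), (0.93, [319.0, -176.0, 39.0])]
shaft_mid top [(0.8, [456.0, -69.0, 14.0])]
shaft_mid side [(0.65, [458.0, -77.0, 24.0]), (0.53, [472.0, 124.0, 12.0])]
outline_housing top [(0.58, [571.0, 120.0, 14.0])]
outline_housing side [(0.37, [575.0, -214.0, 27.0])]
outline_cover top [(0.66, [476.0, 216.0, 8.0])]
outline_cover side [(0.95, [475.0, 218.0, 12.0])]
outline_pulley top [(0.64, [572.0, 216.0, 12.0])]
outline_pulley side [(0.72, [570.0, 216.0, 15.0])]
outline_shaft top [(0.64, [475.0, 125.0, 11.0]), (0.33, [577.0, 218.0, 13.0])]
outline_shaft side [(0.71, [471.0, 122.0, 14.0])]
bit_stand top [(0.88, [590.0, -362.0, 28.0])]
bit_stand side [(0.57, [591.0, -366.0, 28.0])]
bit_case top [(0.64, [584.0, -206.0, 29.0])]
bit_case side [(0.55, [576.0, -212.0, 26.0])]
```

Run:
```python
from h import *
import pickle
m={}
for n in ['housing_mid','cover_mid','pulley_mid','shaft_mid','bit_stand','bit_case']:
  for c in ['top','side']:
    r=manip.cut_out(c,n); m[n,c]=[(d['score'],d['pixels']) for d in r]
    for d in r[:4]:
        v,u=np.nonzero(d['pixels']); print(n,c,round(d['score'],2),len(u),round(u.mean(),1),round(v.mean(),1),u.min(),u.max(),v.min(),v.max())
pickle.dump(m,open('m.pkl','wb'))
print(manip.state()['clock'])
```

```text
housing_mid side 0.77 601 339.3 211.1 322 355 197 225
cover_mid top 0.79 487 395.0 216.8 383 407 205 229
cover_mid top 0.73 1160 179.9 214.6 163 197 198 232
cover_mid side 0.64 899 345.2 339.8 328 362 322 356
pulley_mid top 0.67 211 315.7 240.5 308 323 232 248
pulley_mid top 0.57 233 341.8 216.6 334 350 208 225
pulley_mid top 0.46 224 328.3 268.6 320 336 261 276
pulley_mid side 0.92 435 242.7 286.9 234 252 274 300
pulley_mid side 0.65 399 269.9 265.0 261 279 253 277
pulley_mid side 0.58 434 310.3 279.4 301 320 267 292
pulley_mid side 0.4 572 339.6 211.2 323 355 197 224
shaft_mid top 0.86 413 288.1 216.5 277 299 204 228
shaft_mid top 0.23 390 282.7 164.3 271 296 154 177
shaft_mid side 0.91 727 284.6 226.0 271 299 197 248
bit_stand top 0.7 316 394.8 164.5 386 404 154 176
bit_stand side 0.96 795 409.2 310.6 393 425 296 325
bit_stand side 0.35 606 339.4 211.3 322 355 197 225
bit_case top 0.59 393 336.6 171.6 326 348 159 184
bit_case side 0.84 630 361.7 258.5 347 377 248 269
1.7
```

View pics/topz.png

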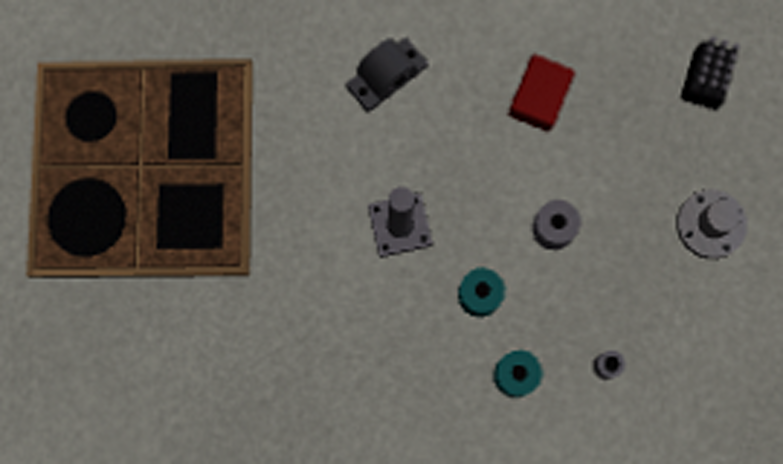

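View pics/sidez.png

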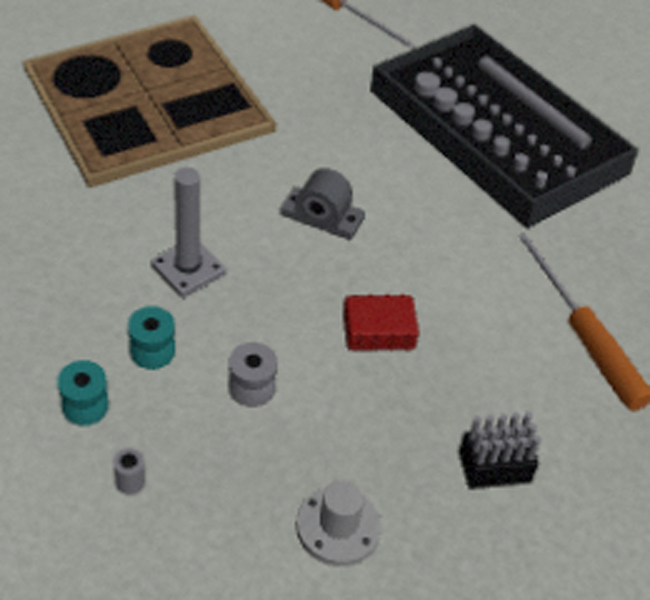

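```bash
cat > fit.py <<'E'
from h import *
import pickle
from scipy.optimize import minimize
def cyl(r,z0,z1,n=32):
    a=np.arange(n)*2*np.pi/n; c=np.c_[r*np.cos(a),r*np.sin(a)]
    return np.r_[np.c_[c,np.full(n,z0)],np.c_[c,np.full(n,z1)]]
def box(lx,ly,z0,z1):
    return np.array([[sx*lx/2,sy*ly/2,z] for sx in(-1,1) for sy in(-1,1) for z in(z0,z1)],float)
def arch():
    a=np.linspace(0,np.pi,20); p=np.c_[22*np.cos(a),26+22*np.sin(a)]; p=np.r_[p,[[-22,12],[22,12]]]
    return np.r_[np.c_[p[:,0],np.full(len(p),-17),p[:,1]],np.c_[p[:,0],np.full(len(p),17),p[:,1]]]
M={'housing_mid':[box(74,34,0,12),arch()],'cover_mid':[cyl(32,0,10),cyl(15,10,46)],
 'pulley_mid':[cyl(20,0,9),cyl(17,9,27),cyl(20,27,36)],'shaft_mid':[box(50,50,0,10),cyl(11,10,120)],
 'bit_stand':[box(52,36,0,30)],'bit_case':[box(60,44,0,26)]}
S=8
def render(name,c,x,y,yaw,z,org,shape):
    cs,sn=np.cos(np.radians(yaw)),np.sin(np.radians(yaw)); R=np.array([[cs,-sn,0],[sn,cs,0],[0,0,1]])
    im=np.zeros((shape[0]*S,shape[1]*S),np.uint8)
    for P in M[name]:
        uv=world2pix(c,P@R.T+[x,y,z]); uv=(uv-org+0.5)*S-0.5
        cv2.fillConvexPoly(im,cv2.convexHull(np.round(uv*16).astype(np.int32)),255,shift=4)
    return cv2.resize(im,shape[::-1],interpolation=cv2.INTER_AREA)/255.
def fit(name,masks,x0,z=0,yaws=(0,),rot=True):
    data=[]
    for c,m in masks:
        v,u=np.nonzero(m); o=np.array([u.min()-8,v.min()-8]); s=(v.max()-v.min()+17,u.max()-u.min()+17)
        data.append((c,m[o[1]:o[1]+s[0],o[0]:o[0]+s[1]].astype(float),o,s))
    def cost(q):
        t=0
        for c,m,o,s in data:
            r=render(name,c,q[0],q[1],q[2] if rot else 0,z,o,s); t+=((r-m)**2).sum()/m.sum()
        return t/len(data)
    best=None
    for yw in yaws:
        sim=np.array([[x0[0],x0[1],yw],[x0[0]+8,x0[1],yw],[x0[0],x0[1]+8,yw],[x0[0],x0[1],yw+15]],float)
        r=minimize(cost,sim[0],method='Nelder-Mead',options=dict(initial_simplex=sim,xatol=.05,fatol=1e-5,maxiter=150))
        if best is None or r.fun<best.fun: best=r
    return best
E
cat > run1.py <<'E'
from fit import *
m=pickle.load(open('m.pkl','rb'))
def pick(n,c,u,v):
    for s,k in m[n,c]:
        vv,uu=np.nonzero(k)
        if abs(uu.mean()-u)<4 and abs(vv.mean()-v)<4: return k
H=[('top',pick('shaft_mid','top',283,164)),('side',pick('housing_mid','side',339,211))]
jobs=[('housing_mid',H,(600,-65),(0,45,90,135),1),
('cover_mid',[('top',pick('cover_mid','top',395,217)),('side',pick('cover_mid','side',345,340))],(450,-355),(0,),0),
('pulley_mid',[('top',pick('pulley_mid','top',342,217)),('side',pick('pulley_mid','side',310,279))],(452,-214),(0,),0),
('shaft_mid',[('top',pick('shaft_mid','top',288,216)),('side',pick('shaft_mid','side',285,226))],(457,-73),(0,25,50,75),1),
('bit_stand',[('top',pick('bit_stand','top',395,165))],(590,-364),(0,45,90,135),1),
('bit_case',[('top',pick('bit_case','top',337,172)),('side',pick('bit_case','side',362,258))],(580,-208),(0,45,90,135),1)]
for n,mk,x0,yw,rot in jobs:
    for sel in ([mk[:1],mk[1:],mk] if len(mk)>1 else [mk]):
        r=fit(n,sel,x0,yaws=yw,rot=rot); print(n,[s[0] for s in sel],np.round(r.x,1),round(r.fun,3))
for c in ['top','side']:
    im=np.load(f'pics/{c}0.npy').astype(int); g=im.sum(2)
    for n,p in [('housing',(572,120)),('cover',(475,217)),('pulley',(571,216)),('shaft',(473,124))]:
        k=(g<75).astype(np.uint8); nl,L,st,ce=cv2.connectedComponentsWithStats(k)
        uv=world2pix(c,[[*p,12]])[0]; l=L[int(round(uv[1])),int(round(uv[0]))]
        vv,uu=np.nonzero(L==l); W=pix2world(c,np.c_[uu,vv],12)
        print(c,n,st[l],np.round(W.mean(0),1),'size',np.round(np.sqrt(len(uu)),1), np.ptp(W,axis=0).round(0))
        if n in('housing','shaft'):
            print(cv2.minAreaRect(W[:,:2].astype(np.float32)))
E
python3 run1.py
```

```text
housing_mid ['top'] [608.5 -60.5 129.6] 0.053
housing_mid ['side'] [608.5 -59.  127.6] 0.03Traceback (most recent call last):
  File "run1.py", line 16, in <module>
    r=fit(n,sel,x0,yaws=yw,rot=rot); print(n,[s[0] for s in sel],np.round(r.x,1),round(r.fun,3))
  File "fit.py", line 36, in fit
    r=minimize(cost,sim[0],method='Nelder-Mead',options=dict(initial_simplex=sim,xatol=.05,fatol=1e-5,maxiter=150))
    res = _minimize_neldermead(fun, x0, args, callback, bounds=bounds,
                               **options)
    fxcc = func(xcc)
    fx = function(np.copy(x), *(wrapper_args + args))
  File "fit.py", line 31, in cost
    r=render(name,c,q[0],q[1],q[2] if rot else 0,z,o,s); t+=((r-m)**2).sum()/m.sum()
  File "fit.py", line 20, in render
    uv=world2pix(c,P@R.T+[x,y,z]); uv=(uv-org+0.5)*S-0.5
  File "h.py", line 18, in world2pix
    p,f=K(c); R=cv2.Rodrigues(np.array(p['rvec'],float))[0]; t=np.array(p['tvec'],float).ravel()
        ~^^^
  File "h.py", line 4, in K
    p=manip.camera_params(c); f=210/np.tan(np.radians(p['fovy']/2))
ValueError: time passes only in moves, steps and waits
```

```bash
python3 - <<'E'
from rig import manip
import pickle
pickle.dump({c:manip.camera_params(c) for c in('top','side')},open('cam.pkl','wb'))
E
sed -i 's/^from rig import manip/from rig import manip\nimport pickle\nCAM=pickle.load(open("cam.pkl","rb"))/; s/p=manip.camera_params(c);/p=CAM[c];/' h.py; python3 run1.py
```

```text
housing_mid ['top'] [608.5 -60.5 129.6] 0.053
housing_mid ['side'] [608.5 -59.  127.6] 0.03
housing_mid ['top', 'side'] [608.2 -59.9 129.1] 0.046
cover_mid ['top'] [ 456.6 -353.9   -3.4] 0.023
cover_mid ['side'] [ 456.6 -354.7    2.4] 0.026
cover_mid ['top', 'side'] [ 456.8 -354.3   -3.2] 0.027
pulley_mid ['top'] [ 458.7 -209.8  -11.2] 0.019
pulley_mid ['side'] [ 456.9 -208.7  -10.1] 0.025
pulley_mid ['top', 'side'] [ 457.7 -209.1  -10.3] 0.04
shaft_mid ['top'] [464.  -69.   10.3] 0.038
shaft_mid ['side'] [464.2 -67.4  11.6] 0.044
shaft_mid ['top', 'side'] [464.  -68.5 101.2] 0.046
bit_stand ['top'] [ 598.4 -362.2  -22.9] 0.081
bit_case ['top'] [ 583.5 -203.5  -24.9] 0.035
bit_case ['side'] [ 584.7 -201.1  154.6] 0.079
bit_case ['top', 'side'] [ 583.4 -203.6  154.6] 0.059
top housing [208 165  17  30 485] [571.9 122.   12. ] size 22.0 [83. 43.  0.]
((572.2698364257812, 122.19935607910156), (43.487709045410156, 82.61141204833984), 89.99639892578125)
top cover [166 201  28  28 573] [478.5 220.1  12. ] size 23.9 [73. 73.  0.]
top pulley [173 172  17  17 236] [574.1 218.1  12. ] size 15.4 [46. 44.  0.]
top shaft [204 203  23  23 496] [475.6 123.9  12. ] size 22.3 [60. 59.  0.]
((476.3858337402344, 124.6214370727539), (58.88673782348633, 59.50495910644531), 89.87128448486328)
side housing [276 164  34  17 292] [572.9 120.7  12. ] size 17.1 [80. 40.  0.]
((573.51806640625, 121.23076629638672), (38.7280387878418, 79.69190216064453), 88.74616241455078)
side cover [232 153  26  16 319] [479.  218.6  12. ] size 17.9 [67. 66.  0.]
side pulley [270 147  16  10 129] [575.1 216.7  12. ] size 11.4 [44. 41.  0.]
side shaft [244 173  28  19 317] [477.6 123.2  12. ] size 17.8 [56. 57.  0.]
((477.88458251953125, 124.04629516601562), (56.44184494018555, 56.2642936706543), 89.56961822509766)
```

```bash
python3 -m crank '160 -228 0 -38 1;160 -228 0 -38 1;160 -228 0 -38 1;160 -228 0 -38 1;160 -228 0 -38 1;160 -228 0 -38 1;160 -228 0 -38 1;160 -228 0 -38 1' 60
```

```text
clock: 2.37
tool_pos: [301.0, 377.1, 206.2]
tool_rot: [180.0, 0.0, 128.9]
contact_force: [0.4, 0.3, 0.0]
width: 85.2
```

```bash
python3 -m crank '160 -228 0 0 1;160 -228 0 0 1;160 -228 0 0 1;160 -228 0 0 1;160 -228 0 0 1;160 -228 0 0 1;160 -228 0 0 1;160 -228 0 0 1'; python3 -m crank '151 -214 -40 0 1;151 -214 -40 0 1;151 -214 -40 0 1;151 -214 -40 0 1;151 -214 -40 0 1;151 -214 -40 0 1;151 -214 -40 0 1;151 -214 -40 0 1'
```

```text
clock: 3.03
tool_pos: [460.2, 148.6, 206.1]
tool_rot: [180.0, 0.1, 128.9]
contact_force: [-0.5, -0.2, -0.5]
width: 85.2
clock: 3.7
tool_pos: [609.4, -64.5, 164.8]
tool_rot: [-179.9, 0.1, 129.0]
contact_force: [-0.1, -0.1, 0.4]
width: 85.3
```

```bash
python3 -m crank '0 0 0 0 1;0 0 0 0 1'
```

```text
clock: 3.87
tool_pos: [608.3, -59.3, 165.7]
tool_rot: [-180.0, -0.0, 129.3]
contact_force: [-0.1, -0.4, 0.3]
width: 85.3
```

```bash
python3 -m crank '0 0 -25 0 1;0 0 -50 0 1;0 0 -75 0 1;0 0 -95 0 1;0 0 -110 0 1;0 0 -120 0 1;0 0 -130 0 1;0 0 -135 0 1'
python3 - <<'E'
from h import *
a=save('side','s1'); cv2.imwrite('pics/s1z.png',cv2.resize(a[130:280,230:450,::-1],None,fx=3.5,fy=3.5,interpolation=cv2.INTER_CUBIC))
E
```

```text
clock: 4.53
tool_pos: [608.3, -59.4, 30.2]
tool_rot: [180.0, -0.0, 129.4]
contact_force: [-0.1, 0.1, 0.6]
width: 85.2
```

View pics/s1z.png

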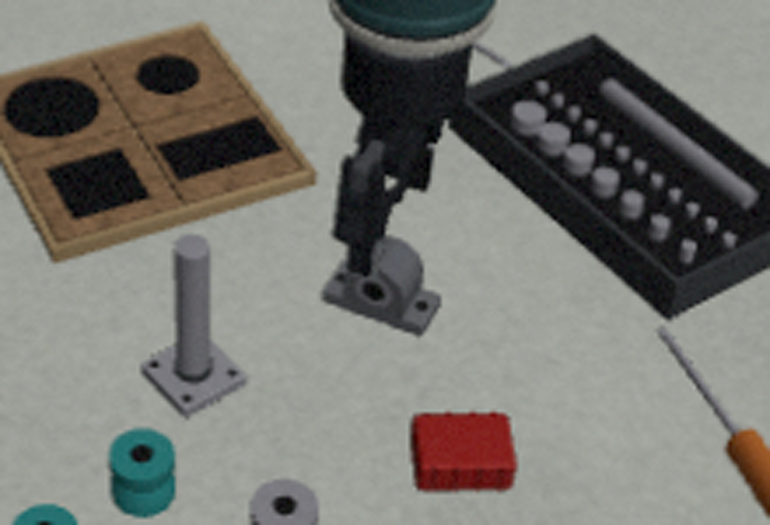

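Near finger stands at about (335,205) in the full picture, in front of the housing's bore face, straddling it as intended. Close and lift.

```bash
python3 -m crank '0 0 -5 0 1;0 0 -5 0 -1;0 0 -5 0 -1;0 0 -5 0 -1;0 0 -5 0 -1;0 0 -5 0 -1;0 0 -5 0 -1;0 0 -5 0 -1' 60;  python3 -m crank '0 0 0 0 -1;0 0 0 0 -1;0 0 0 0 -1;0 0 0 0 -1'
```

```text
clock: 5.25
tool_pos: [608.5, -60.3, 25.9]
tool_rot: [180.0, 0.0, 129.3]
contact_force: [0.1, -0.1, 0.2]
width: 0.9
clock: 5.58
tool_pos: [608.5, -60.3, 25.8]
tool_rot: [-180.0, 0.0, 129.3]
contact_force: [0.8, -0.7, -0.2]
width: -0.1
```

Run:
```python
from h import *
a=save('side','s2'); b=save('top','t2'); 
cv2.imwrite('pics/s2z.png',np.hstack([cv2.resize(a[150:270,270:400,::-1],(520,480),interpolation=cv2.INTER_CUBIC)]))
cv2.imwrite('pics/t2z.png',cv2.resize(b[120:240,230:360,::-1],(520,480),interpolation=cv2.INTER_CUBIC))
```

```text
(no output)
```

View pics/s2z.png

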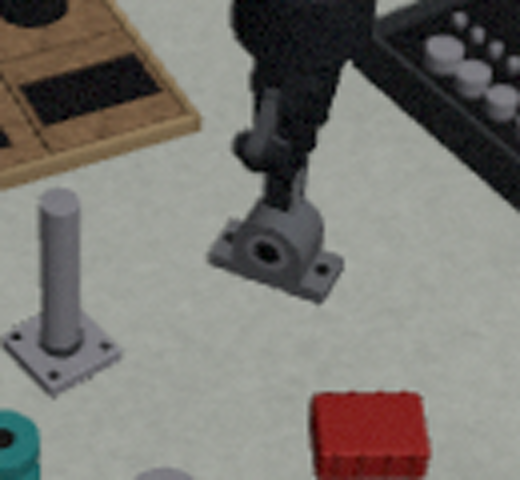

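View pics/t2z.png

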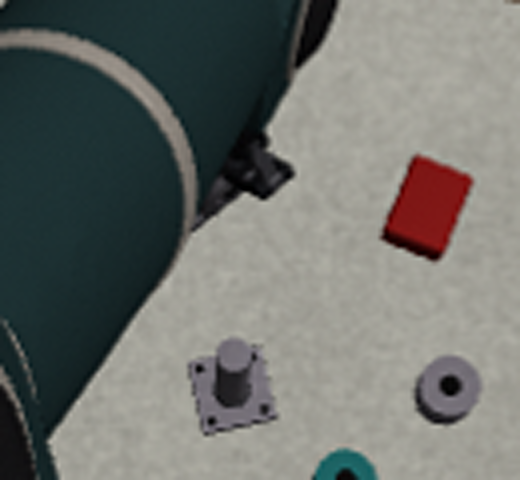

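Run:
```python
from fit import *
print(world2pix('side',[[608.5,-60.3,25.9],[608.5,-60.3,12],[608.5,-60.3,48],[608.5,-60.3,80]]))
mk=manip.cut_out('side','housing_mid')
for d in mk:
    v,u=np.nonzero(d['pixels']); print(d['score'],len(u),u.mean(),v.mean(),u.min(),u.max(),v.min(),v.max())
r=fit('housing_mid',[('side',mk[0]['pixels'])],(608,-60),yaws=(129,)); print(r.x,r.fun)
a=np.load('pics/s2.npy'); cv2.imwrite('pics/s2y.png',cv2.resize(a[170:240,300:390,::-1],(720,560),interpolation=cv2.INTER_CUBIC))
a=np.load('pics/side0.npy'); cv2.imwrite('pics/s0y.png',cv2.resize(a[170:240,300:390,::-1],(720,560),interpolation=cv2.INTER_CUBIC))
```

```text
[[339.2705163  208.6835155 ]
 [338.83398648 212.88222893]
 [339.97905428 201.85223601]
 [341.03760572 191.60841588]]
0.62 542 339.68819188191884 212.7952029520295 322 355 201 225
0.27 734 284.3841961852861 226.5967302452316 270 299 197 248
[608.3741623  -60.24776811 124.2579096 ] 0.1369141303869786
```

View pics/s2y.png

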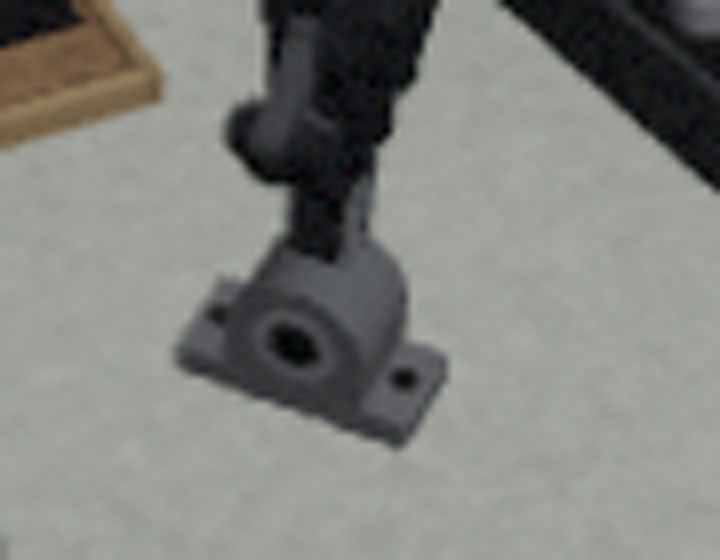

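View pics/s0y.png

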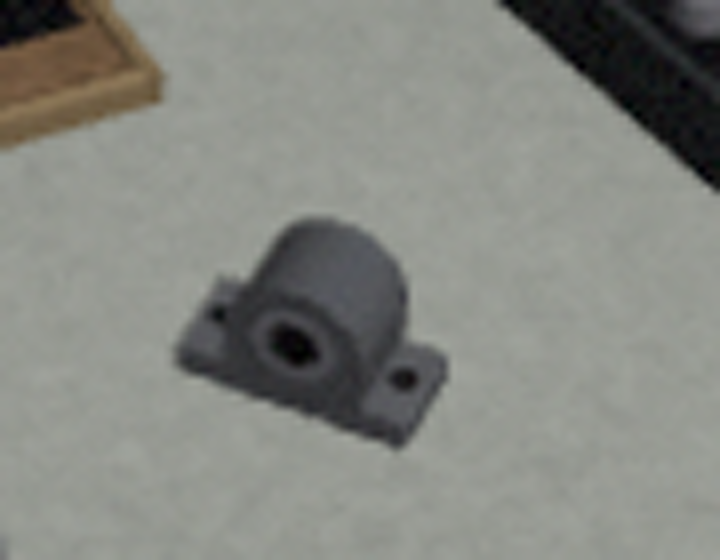

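```bash
python3 -m crank '0 0 20 0 -1;0 0 40 0 -1;0 0 60 0 -1;0 0 60 0 -1;0 0 60 0 -1'
python3 - <<'E'
from h import *
s=manip.state(); print(s['tool_pos'],s['tool_rot'],s['qpos'],s['width'])
a=save('side','s3'); b=save('top','t3'); p=s['tool_pos']
print(world2pix('side',[p-[0,0,14],p]),world2pix('top',[p-[0,0,14],p]))
cv2.imwrite('pics/s3z.png',np.hstack([cv2.resize(a[130:230,280:400,::-1],(600,500),interpolation=cv2.INTER_CUBIC)]))
# model of open finger at s1
d=np.array([np.cos(np.radians(39.4)),np.sin(np.radians(39.4)),0])
for z in (0,10,20,30,40,50,60): print(z,world2pix('side',[np.array([608.3,-59.4,z])-42.5*d,np.array([608.3,-59.4,z])-57*d,np.array([608.3,-59.4,z])+42.5*d]).round(1).tolist())
E
```

```text
clock: 6.15
tool_pos: [609.0, -60.3, 86.6]
tool_rot: [179.9, 0.1, 129.3]
contact_force: [-0.1, 0.4, -0.9]
width: 0.1
[609.04002716 -60.27733768  86.59976509] [1.79916190e+02 5.84585823e-02 1.29296391e+02] [-17.82670909  32.75650378  27.74994287 100.82547505 -18.94451418
  50.98307826  57.50449758] 0.06948925545783778
[[340.99177668 193.93993155]
 [341.46512002 189.3665496 ]] [[283.08947202 156.94729287]
 [283.08055571 155.14942259]]
0 [[331.6, 228.1], [329.2, 232.2], [344.5, 204.9]]
10 [[331.8, 225.1], [329.5, 229.3], [344.9, 202.0]]
20 [[332.1, 222.1], [329.8, 226.3], [345.2, 199.0]]
30 [[332.4, 219.1], [330.0, 223.2], [345.5, 195.9]]
40 [[332.7, 216.0], [330.3, 220.2], [345.9, 192.9]]
50 [[333.0, 212.9], [330.6, 217.0], [346.2, 189.7]]
60 [[333.3, 209.7], [330.8, 213.9], [346.6, 186.6]]
```

View pics/s3z.png

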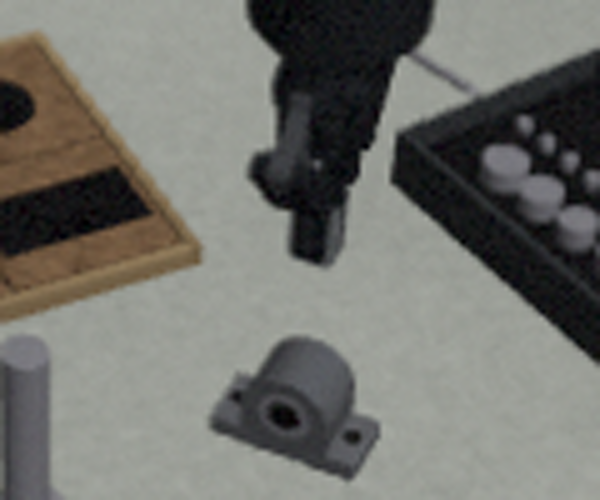

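View pics/t3.png

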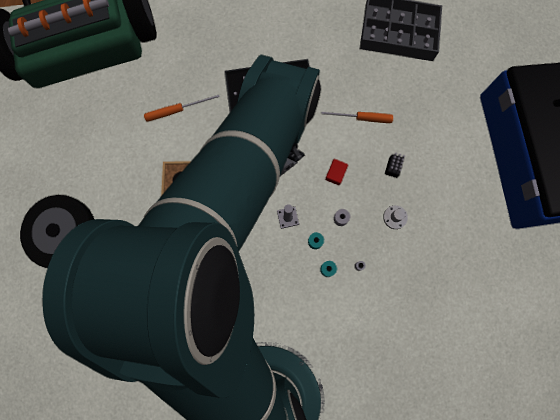

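The closed fingertips appear at about (343,182) while the reported TCP predicts (341,194). The fingers closed above the arch and the housing has not moved, so the real tip position must be measured. I'll touch the bare table gently between the parts.

```bash
python3 -m crank '-40 -35 0 0 -1;-78 -70 0 0 -1;-78 -70 -20 0 -1;-78 -70 -40 0 -1;-78 -70 -50 0 -1;-78 -70 -54 0 -1;-78 -70 -54 0 -1;-78 -70 -54 0 -1'
python3 - <<'E'
from h import *
s=manip.state(); p=s['tool_pos']; print(p)
a=save('side','s4'); print(world2pix('side',[p-[0,0,14],p+[0,0,22]]))
cv2.imwrite('pics/s4z.png',np.hstack([cv2.resize(a[170:270,270:390,::-1],(600,500),interpolation=cv2.INTER_CUBIC)]))
E
```

```text
clock: 6.92
tool_pos: [531.0, -129.9, 31.9]
tool_rot: [-180.0, 0.0, 129.4]
contact_force: [-0.6, -0.2, 0.4]
width: 0.1
[ 531.03700649 -129.85812701   31.86034871]
[[323.93683411 241.89337234]
 [324.80213415 230.81716558]]
```

View pics/s4z.png

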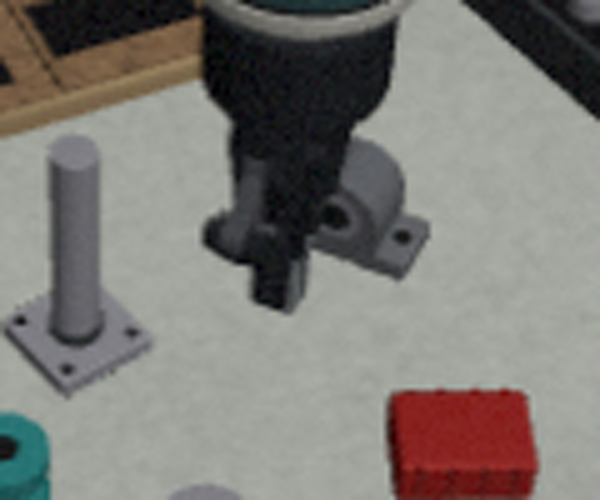

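```bash
python3 -m crank '0 0 -4 0 -1;0 0 -8 0 -1;0 0 -12 0 -1;0 0 -14 0 -1;0 0 -16 0 -1;0 0 -18 0 -1;0 0 -20 0 -1;0 0 -20 0 -1'; python3 -m crank '0 0 -2 0 -1;0 0 -4 0 -1;0 0 -6 0 -1;0 0 -8 0 -1;0 0 -10 0 -1;0 0 -12 0 -1;0 0 -14 0 -1;0 0 -14 0 -1'
```

```text
clock: 7.63
tool_pos: [530.3, -130.3, 11.4]
tool_rot: [-180.0, -0.0, 129.3]
contact_force: [0.2, 2.1, 0.4]
width: 0.2
clock: 8.3
tool_pos: [530.3, -130.3, -2.6]
tool_rot: [-180.0, -0.0, 129.3]
contact_force: [-0.4, 1.0, 0.2]
width: 0.1
```

```bash
python3 -m crank '0 0 -2 0 -1;0 0 -4 0 -1;0 0 -6 0 -1;0 0 -8 0 -1;0 0 -10 0 -1;0 0 -11 0 -1;0 0 -12 0 -1;0 0 -12 0 -1'
python3 - <<'E'
from h import *
s=manip.state(); p=s['tool_pos']; print(p)
a=save('side','s5'); print(world2pix('side',[p-[0,0,14],p+[0,0,22]]))
cv2.imwrite('pics/s5z.png',np.hstack([cv2.resize(a[170:270,270:390,::-1],(600,500),interpolation=cv2.INTER_CUBIC)]))
E
```

```text
clock: 8.97
tool_pos: [530.4, -130.4, -14.4]
tool_rot: [-180.0, -0.0, 129.3]
contact_force: [0.1, -0.6, 0.6]
width: 0.2
[ 530.38208827 -130.35334856  -14.41560331]
[[322.72823135 255.59549506]
 [323.54192697 245.2030965 ]]
```

View pics/s5z.png

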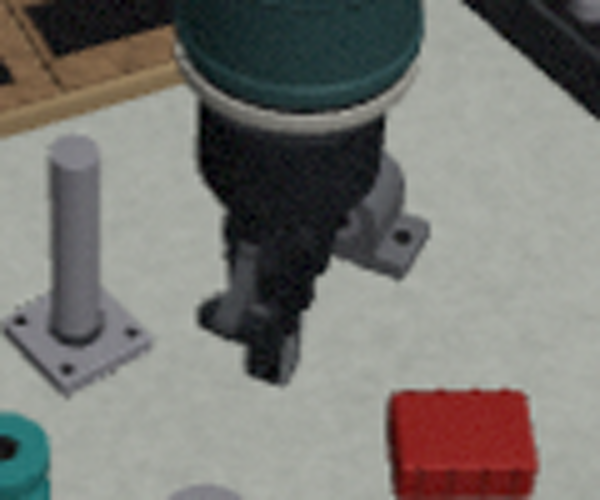

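```bash
python3 -m crank '0 0 -1 0 -1;0 0 -2 0 -1;0 0 -3 0 -1;0 0 -4 0 -1;0 0 -4 0 -1;0 0 -4 0 -1'; python3 -m crank '0 0 -1 0 -1;0 0 -1 0 -1;0 0 -2 0 -1;0 0 -2 0 -1;0 0 -2 0 -1'
```

```text
clock: 9.52
tool_pos: [530.4, -130.3, -18.3]
tool_rot: [-180.0, -0.0, 129.3]
contact_force: [-0.1, 0.2, -0.3]
width: -0.3
clock: 9.93
tool_pos: [530.4, -130.3, -20.3]
tool_rot: [-180.0, -0.0, 129.3]
contact_force: [0.1, -0.3, -0.1]
width: 0.4
```

```bash
python3 -m crank '0 0 -1 0 -1;0 0 -1 0 -1;0 0 -1 0 -1'; python3 -m crank '0 0 -1 0 -1;0 0 -1 0 -1;0 0 -1 0 -1';python3 -m crank '0 0 -1 0 -1;0 0 -1 0 -1;0 0 -1 0 -1'
```

```text
clock: 10.18
tool_pos: [530.4, -130.3, -21.3]
tool_rot: [-180.0, -0.0, 129.3]
contact_force: [0.2, -0.3, -0.9]
width: 0.2
clock: 10.43
tool_pos: [530.5, -130.3, -22.3]
tool_rot: [-180.0, -0.0, 129.3]
contact_force: [-0.4, -1.0, -0.4]
width: 0.2
clock: 10.68
tool_pos: [530.5, -130.3, -23.3]
tool_rot: [-180.0, -0.0, 129.3]
contact_force: [0.1, 0.1, 0.3]
width: -0.2
```

```bash
python3 -m crank '0 0 -1 0 -1;0 0 -1 0 -1'; python3 -m crank '0 0 -1 0 -1;0 0 -1 0 -1';python3 -m crank '0 0 -1 0 -1;0 0 -1 0 -1'
python3 - <<'E'
from h import *
s=manip.state(); p=s['tool_pos']; print(p)
a=save('side','s6'); print(world2pix('side',[p-[0,0,14],p+[0,0,22],[530.4,-130.3,0]]))
cv2.imwrite('pics/s6z.png',np.hstack([cv2.resize(a[210:260,295:355,::-1],(600,500),interpolation=cv2.INTER_CUBIC)]))
E
```

```text
clock: 10.85
tool_pos: [530.4, -130.3, -24.4]
tool_rot: [-180.0, -0.0, 129.3]
contact_force: [0.5, 1.1, 0.5]
width: -0.1
clock: 11.02
tool_pos: [530.5, -130.3, -25.3]
tool_rot: [-180.0, 0.0, 129.3]
contact_force: [0.6, -0.6, -0.4]
width: -0.2
clock: 11.18
tool_pos: [530.6, -130.4, -25.5]
tool_rot: [180.0, -0.0, 129.3]
contact_force: [-6.5, 2.5, 19.8]
width: -0.1
[ 530.59421614 -130.35439693  -25.45636685]
[[322.56783294 258.65228038]
 [323.37251792 248.41400648]
 [323.36327669 247.41604155]]
```

View pics/s6z.png

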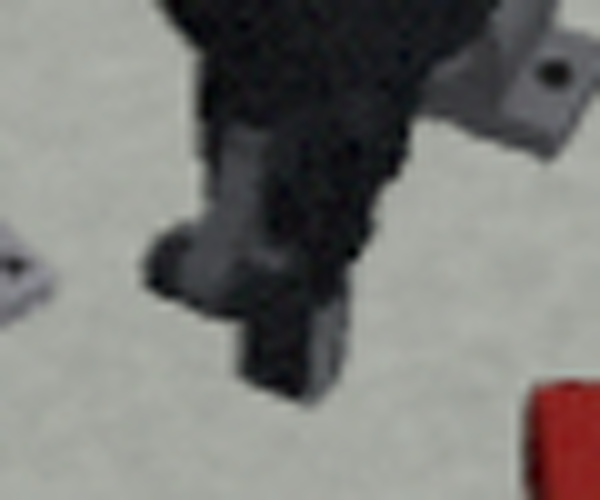

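```bash
python3 -m crank '0 0 30 0 -1;0 0 60 0 1;20 18 75 0 1;50 45 75 0 1;78 70 75 0 1;78 70 75 0 1;78 70 75 0 1;78 70 50 0 1'; python3 -m crank '0 0 -15 0 1;0 0 -25 0 1;0 0 -33 0 1;0 0 -38 0 1;0 0 -38 0 1;0 0 -38 0 1'
python3 - <<'E'
from h import *
a=save('side','s7')
cv2.imwrite('pics/s7z.png',np.hstack([cv2.resize(a[150:250,280:400,::-1],(600,500),interpolation=cv2.INTER_CUBIC)]))
E
```

```text
clock: 11.9
tool_pos: [610.7, -60.9, 26.8]
tool_rot: [179.8, 0.2, 129.3]
contact_force: [0.9, -0.3, 1.0]
width: 83.3
clock: 12.4
tool_pos: [608.7, -60.6, -13.8]
tool_rot: [180.0, 0.0, 129.3]
contact_force: [1.3, -0.3, -0.0]
width: 85.3
```

View pics/s7z.png

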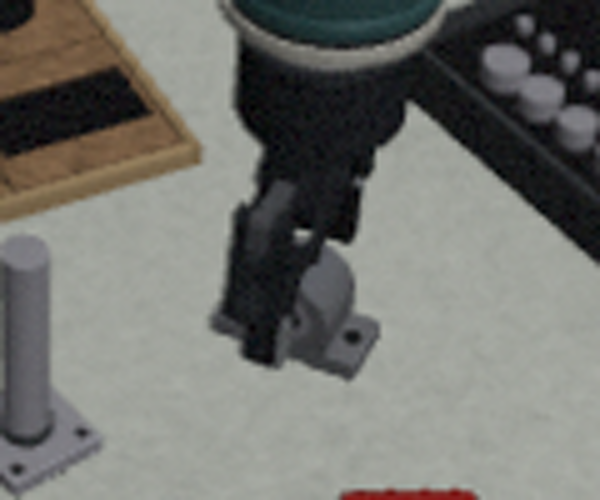

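The near finger, tip at about (332,222), is now well down in front of the bore face. Closing.

```bash
python3 -m crank '0 0 0 0 -1;0 0 0 0 -1;0 0 0 0 -1;0 0 0 0 -1;0 0 0 0 -1;0 0 0 0 -1;0 0 0 0 -1;0 0 0 0 -1' 50
python3 - <<'E'
from h import *
a=save('side','s8')
cv2.imwrite('pics/s8z.png',np.hstack([cv2.resize(a[150:250,280:400,::-1],(600,500),interpolation=cv2.INTER_CUBIC)]))
E
```

```text
clock: 13.12
tool_pos: [608.7, -60.3, -13.8]
tool_rot: [180.0, 0.0, 129.3]
contact_force: [-1.2, 0.0, 5.5]
width: 33.7
```

View pics/s8z.png

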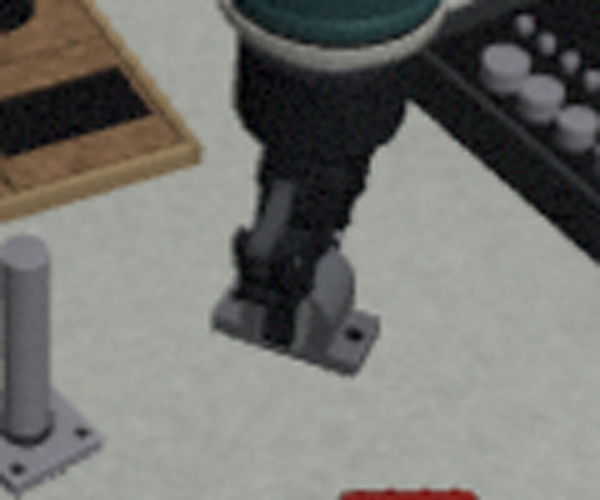

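```bash
python3 -m crank '0 0 15 0 -1;0 0 40 0 -1;0 0 60 0 -1;0 0 60 0 -1'; python3 -m crank '-5 25 0 6 -1;-10 50 0 12 -1;-15 75 0 18 -1;-20 100 0 24 -1;-25 125 0 30 -1;-30 150 0 36 -1;-34 170 0 42 -1;-36 181 0 47 -1'; python3 -m crank '0 0 0 2.4 -1;0 0 0 2.4 -1;0 0 0 2.4 -1'
python3 - <<'E'
from h import *
a=save('side','s9'); b=save('top','t9')
cv2.imwrite('pics/s9z.png',np.hstack([cv2.resize(a[100:220,200:340,::-1],(700,600),interpolation=cv2.INTER_CUBIC)]))
E
```

```text
clock: 13.5
tool_pos: [610.5, -60.7, 50.2]
tool_rot: [179.8, 0.2, 129.3]
contact_force: [0.4, -0.1, -2.6]
width: 33.5
clock: 14.17
tool_pos: [571.4, 123.7, 45.8]
tool_rot: [180.0, -0.0, 176.8]
contact_force: [0.6, 0.2, -3.5]
width: 33.2
clock: 14.42
tool_pos: [572.4, 120.2, 45.8]
tool_rot: [-180.0, -0.0, 178.6]
contact_force: [-0.1, -0.7, -3.8]
width: 33.6
```

View pics/s9z.png

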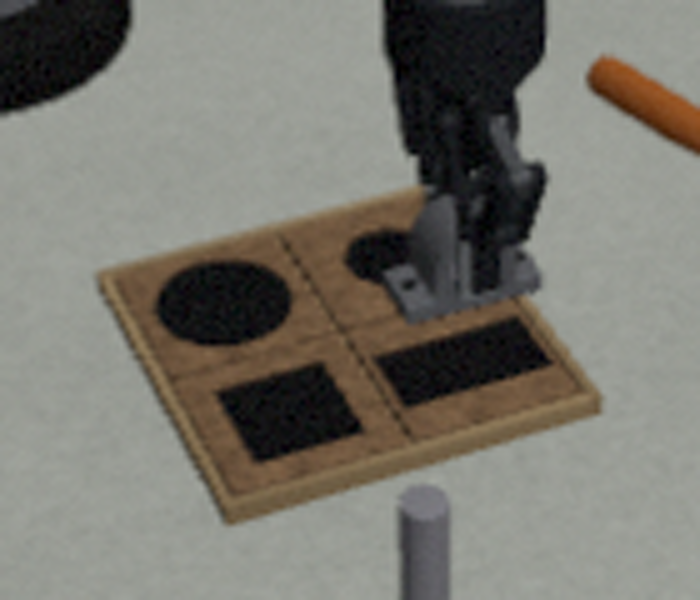

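View pics/t9.png

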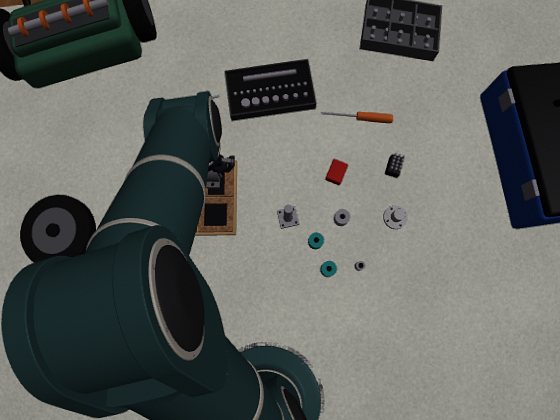

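```bash
python3 -m crank '0 0 -15 0 -1;0 0 -28 0 -1;0 0 -38 0 -1;0 0 -44 0 -1;0 0 -44 0 -1;0 0 -44 0 -1'
python3 - <<'E'
from fit import *
a=save('side','s10')
for d in manip.cut_out('side','housing_mid')[:2]:
    m=d['pixels'];v,u=np.nonzero(m);print(d['score'],len(u),u.mean(),v.mean())
    np.save('hm.npy',m)
    break
M2=cv2.resize(a[120:200,250:350,::-1],(800,640),interpolation=cv2.INTER_CUBIC)
def P(x,y,yaw,col):
    cs,sn=np.cos(np.radians(yaw)),np.sin(np.radians(yaw)); R=np.array([[cs,-sn,0],[sn,cs,0],[0,0,1]])
    uv=world2pix('side',np.array([[sx*37,sy*17,12] for sx,sy in((-1,-1),(1,-1),(1,1),(-1,1))])@R.T+[x,y,16])
    cv2.polylines(M2,[np.round((uv-[250,120]+.5)*8).astype(np.int32)],True,col,1)
P(572.5,121.3,-1.3,(0,255,0))
cv2.imwrite('pics/s10z.png',M2)
E
```

```text
clock: 15.02
tool_pos: [572.4, 120.5, 1.5]
tool_rot: [-180.0, -0.0, 178.7]
contact_force: [0.4, -0.5, -3.8]
width: 33.3
0.76 324 288.9104938271605 166.83641975308643
```

View pics/s10z.png

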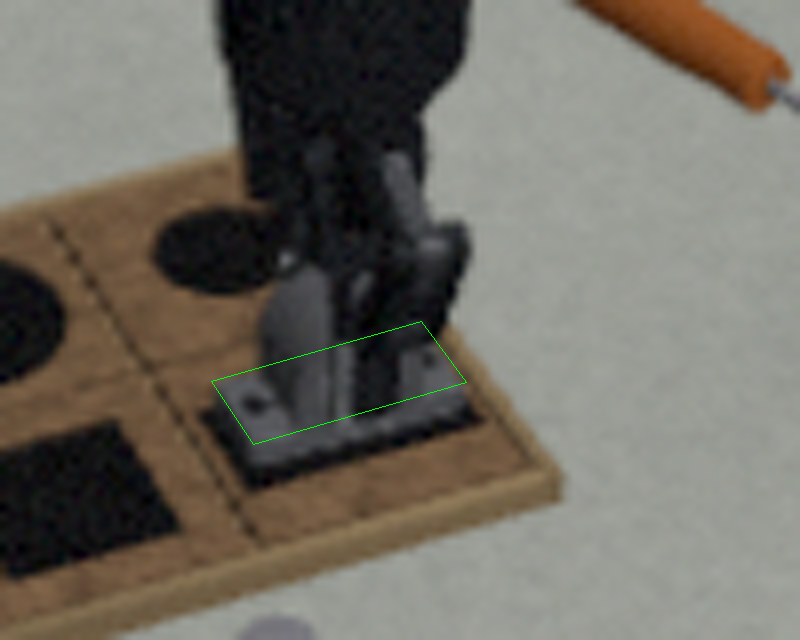

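```bash
python3 -m crank '0 0 -1 0 -1;0 0 -2 0 -1;0 0 -3 0 -1;0 0 -3 0 -1;0 0 -3 0 -1'; python3 -m crank '0 0 -1 0 -1;0 0 -1 0 -1;0 0 -1 0 -1'
```

```text
clock: 15.53
tool_pos: [572.5, 120.7, -1.2]
tool_rot: [-180.0, 0.0, 178.7]
contact_force: [0.2, 0.1, -3.0]
width: 33.4
clock: 15.78
tool_pos: [572.6, 120.7, -1.8]
tool_rot: [180.0, 0.0, 178.7]
contact_force: [-3.2, -0.8, 4.6]
width: 33.5
```

Run:
```python
from fit import *
a=save('side','s11')
M2=cv2.resize(a[120:200,250:350,::-1],(800,640),interpolation=cv2.INTER_CUBIC)
def P(x,y,yaw,lx,ly,z,col):
    cs,sn=np.cos(np.radians(yaw)),np.sin(np.radians(yaw)); R=np.array([[cs,-sn,0],[sn,cs,0],[0,0,1]])
    uv=world2pix('side',np.array([[sx*lx/2,sy*ly/2,0] for sx,sy in((-1,-1),(1,-1),(1,1),(-1,1))])@R.T+[x,y,z])
    cv2.polylines(M2,[np.round((uv-[250,120]+.5)*8).astype(np.int32)],True,col,1)
P(572.5,121.3,-1.3,84,44,12,(0,255,255))
P(572.5,121.3,-1.3,74,34,24,(0,255,0))
cv2.imwrite('pics/s11z.png',M2)
```

```text
(no output)
```

View pics/s11z.png

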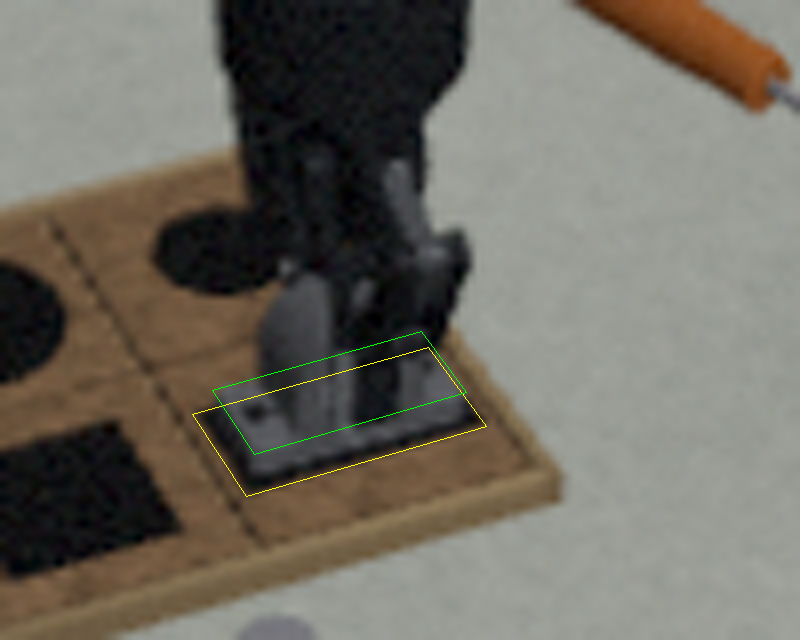

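```bash
python3 -m crank '0 0 0 0 0.3;0 0 0 0 0.3;0 0 0 0 0.3;0 0 0 0 0.3;0 0 0 0 0.3;0 0 20 0 0.3;0 0 50 0 0.3;0 0 80 0 0.3'
python3 - <<'E'
from fit import *
a=save('side','s12')
M2=cv2.resize(a[120:200,250:350,::-1],(800,640),interpolation=cv2.INTER_CUBIC)
def P(x,y,yaw,lx,ly,z,col):
    cs,sn=np.cos(np.radians(yaw)),np.sin(np.radians(yaw)); R=np.array([[cs,-sn,0],[sn,cs,0],[0,0,1]])
    uv=world2pix('side',np.array([[sx*lx/2,sy*ly/2,0] for sx,sy in((-1,-1),(1,-1),(1,1),(-1,1))])@R.T+[x,y,z])
    cv2.polylines(M2,[np.round((uv-[250,120]+.5)*8).astype(np.int32)],True,col,1)
P(572.5,121.3,-1.3,84,44,12,(0,255,255))
P(572.5,121.3,-1.3,74,34,24,(0,255,0))
cv2.imwrite('pics/s12z.png',M2)
d=manip.cut_out('side','housing_mid')
for k in d[:2]:
  r=fit('housing_mid',[('side',k['pixels'])],(572,121),z=12,yaws=(0,)); print(k['score'],r.x,r.fun)
E
```

```text
clock: 16.5
tool_pos: [571.8, 120.4, 78.1]
tool_rot: [-180.0, -0.1, 178.7]
contact_force: [0.5, 0.9, 1.0]
width: 55.4
0.97 [574.03290164 123.69700586  -0.89542632] 0.03136255868954831
0.52 [572. 121.   0.] 1.0
```

View pics/s12z.png

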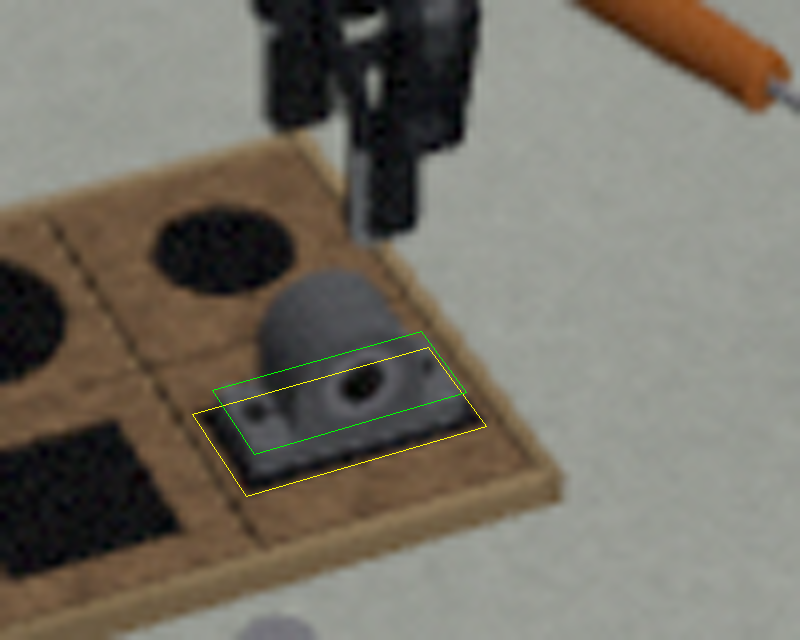

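```bash
python3 -m crank '0 0 30 -6 1;-10 -30 50 -13 1;-22 -65 52 -20 1;-36 -105 52 -27 1;-48 -142 52 -34 1;-60 -177 52 -41 1;-70 -205 52 -48 1;-80 -230 52 -54 1'; python3 -m crank '-12 -36 0 -7 1;-24 -70 0 -14 1;-32 -94 -10 -21 1;-34.8 -100 -30 -28 1;-34.8 -100 -60 -35 1;-34.8 -100 -60 -36 1;-34.8 -100 -60 -36 1;-34.8 -100 -60 -36 1'
python3 - <<'E'
from fit import *
a=save('side','s13'); save('top','t13')
p=manip.state()['tool_pos']
cv2.imwrite('pics/s13z.png',cv2.resize(a[200:320,240:400,::-1],(800,600),interpolation=cv2.INTER_CUBIC))
E
```

```text
clock: 17.27
tool_pos: [491.5, -111.4, 129.7]
tool_rot: [-180.0, 0.0, 124.2]
contact_force: [0.6, -0.8, 0.4]
width: 85.2
clock: 17.93
tool_pos: [458.1, -209.3, 70.7]
tool_rot: [180.0, 0.0, 89.0]
contact_force: [0.0, 0.0, 0.4]
width: 85.4
```

View pics/s13z.png

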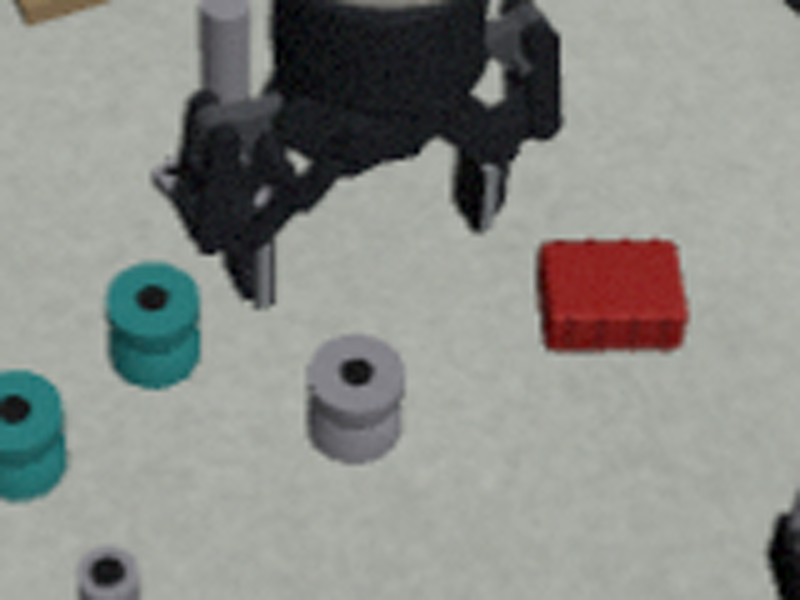

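View pics/t13.png

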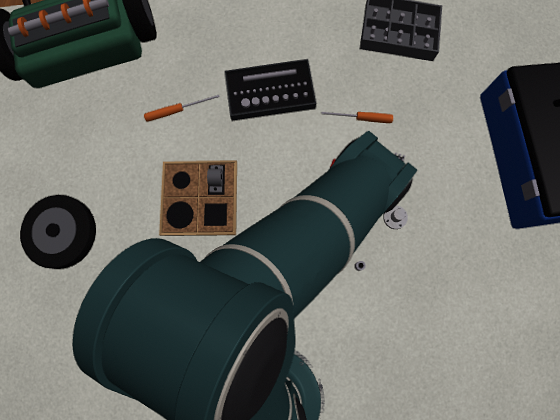

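```bash
python3 -m crank '0 0 -20 0 1;0 0 -40 0 1;0 0 -60 0 1;0 0 -72 0 1;0 0 -82 0 1;0 0 -88 0 1;0 0 -90 0 1;0 0 -90 0 1'; python3 -m crank '0 0 0 0 -1;0 0 0 0 -1;0 0 0 0 -1;0 0 0 0 -1;0 0 0 0 -1;0 0 0 0 -1;0 0 0 0 -1' 50
python3 - <<'E'
from fit import *
m=manip.cut_out('top','housing_mid'); 
t=np.load('pics/t13.npy').astype(int)
for k in m[:3]:
  v,u=np.nonzero(k['pixels']); print(k['score'],u.mean(),v.mean())
  if u.mean()<240:
    r=fit('housing_mid',[('top',k['pixels'])],(572,121),z=12,yaws=(0,)); print(r.x,r.fun)
a=save('side','s14')
cv2.imwrite('pics/s14z.png',cv2.resize(a[200:320,240:400,::-1],(800,600),interpolation=cv2.INTER_CUBIC))
E
```

```text
clock: 18.7
tool_pos: [457.9, -209.5, -20.0]
tool_rot: [180.0, 0.0, 88.7]
contact_force: [-0.9, -0.5, 0.9]
width: 85.0
clock: 19.28
tool_pos: [458.0, -209.3, -19.7]
tool_rot: [180.0, -0.0, 88.7]
contact_force: [-3.4, 1.4, 11.4]
width: 38.9
0.96 214.97799511002444 178.29339853300735
[573.02464301 122.17631297  -0.77495975] 0.015895221792633828
```

View pics/s14z.png

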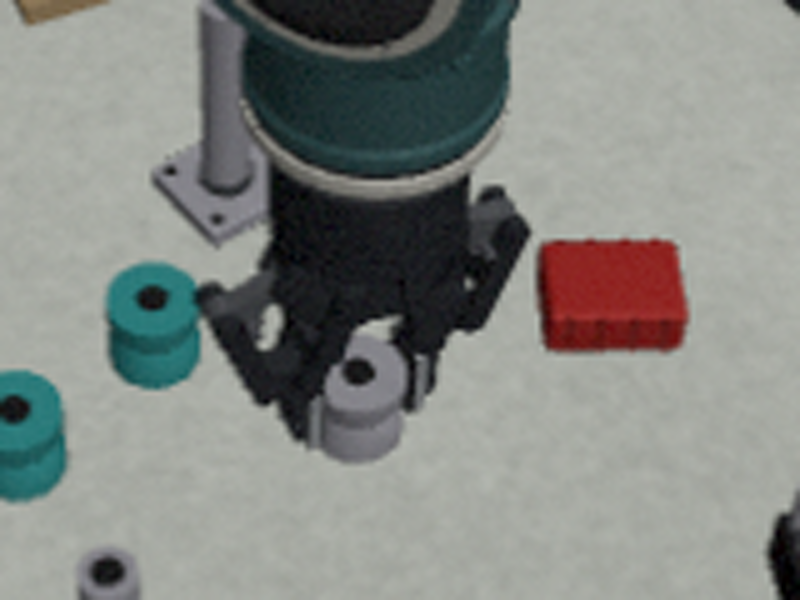

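```bash
python3 -m crank '0 0 10 0 -1;0 0 20 0 -1;0 0 30 0 -1;0 0 30 0 -1;0 0 30 0 -1'
python3 - <<'E'
from fit import *
a=save('side','s15')
cv2.imwrite('pics/s15z.png',cv2.resize(a[230:310,280:380,::-1],(800,640),interpolation=cv2.INTER_CUBIC))
E
```

```text
clock: 19.8
tool_pos: [458.3, -209.3, 10.6]
tool_rot: [179.9, 0.0, 88.7]
contact_force: [0.4, 0.4, -1.2]
width: 38.8
```

View pics/s15z.png

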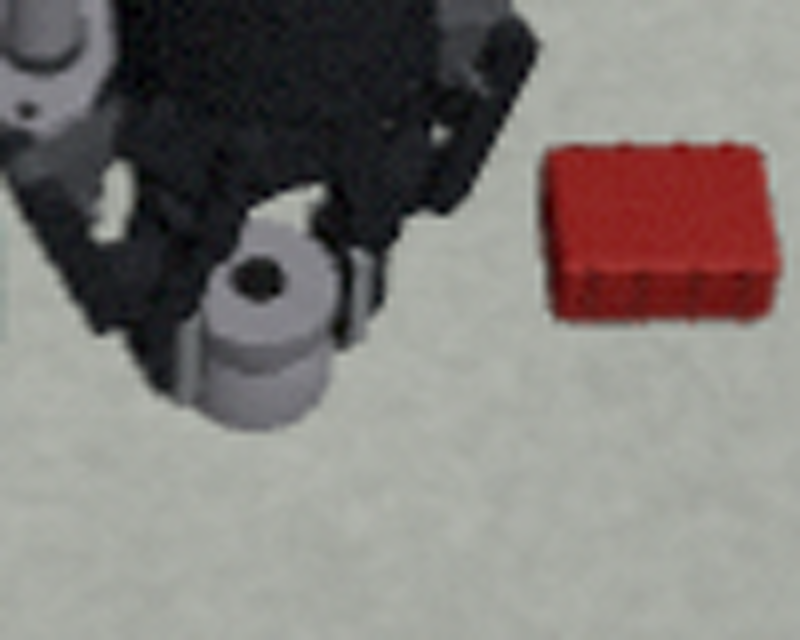

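```bash
python3 -m crank '0 0 30 0 -1;0 0 65 0 -1;0 0 100 0 -1;3 12 120 0 -1;11 42 122 0 -1;21 78 122 0 -1;31 114 122 0 -1;41 150 122 0 -1'; python3 -m crank '10 38 0 0 -1;20 75 0 0 -1;31 112 0 0 -1;41 149 0 0 -1;51 186 0 0 -1;61 221 0 0 -1;68 248 0 0 -1;73 268 0 0 -1'; python3 -m crank '3 8.6 -10 0 -1;3 8.6 -35 0 -1;3 8.6 -65 0 -1;3 8.6 -90 0 -1;3 8.6 -110 0 -1;3 8.6 -125 0 -1;3 8.6 -135 0 -1;3 8.6 -135 0 -1';python3 - <<'E'
from fit import *
a=save('side','s16')
cv2.imwrite('pics/s16z.png',cv2.resize(a[100:200,220:345,::-1],(800,640),interpolation=cv2.INTER_CUBIC))
E
```

```text
clock: 20.52
tool_pos: [498.7, -57.5, 131.6]
tool_rot: [-180.0, -0.0, 88.7]
contact_force: [2.1, -0.6, -1.8]
width: 38.4
clock: 21.18
tool_pos: [571.4, 211.9, 130.9]
tool_rot: [-179.9, -0.0, 88.8]
contact_force: [0.3, -0.1, -2.4]
width: 39.2
clock: 21.85
tool_pos: [573.7, 216.4, -5.2]
tool_rot: [-179.9, 0.1, 88.7]
contact_force: [-0.4, 0.6, -1.6]
width: 38.8
```

View pics/s16z.png

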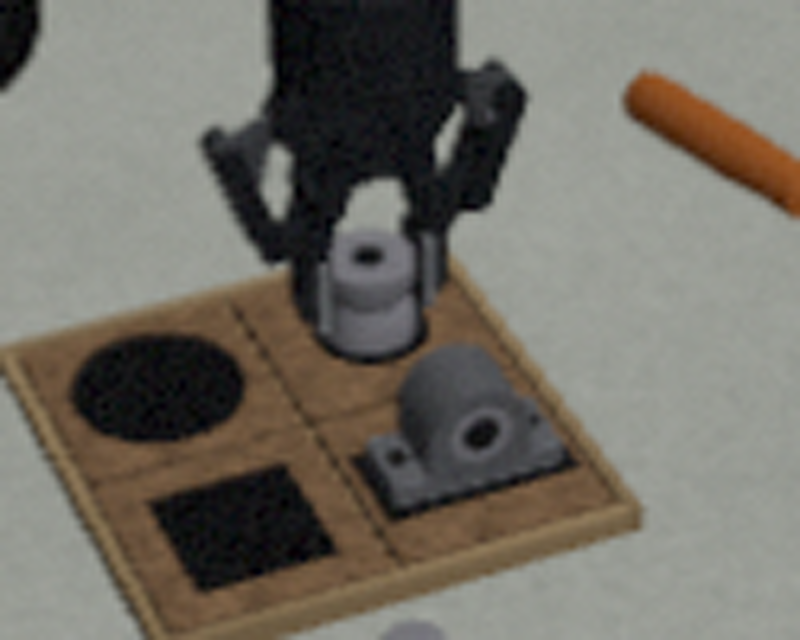

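```bash
python3 -m crank '0 0 -1 0 -1;0 0 -2 0 -1;0 0 -3 0 -1;0 0 -3 0 -1;0 0 -3 0 -1'; python3 -m crank '0 0 -1 0 -1;0 0 -1 0 -1;0 0 -1 0 -1'
```

```text
clock: 22.32
tool_pos: [574.9, 217.4, -5.8]
tool_rot: [180.0, -0.0, 88.7]
contact_force: [1.2, 0.3, -1.9]
width: 38.4
clock: 22.57
tool_pos: [574.7, 217.3, -7.2]
tool_rot: [-180.0, 0.0, 88.7]
contact_force: [0.1, 0.1, -1.7]
width: 38.7
```

```bash
python3 -m crank '0 0 -1 0 -1;0 0 -1 0 -1;0 0 -1 0 -1'; python3 -m crank '0 0 -0.5 0 -1;0 0 -0.5 0 -1;0 0 -0.5 0 -1'
python3 - <<'E'
from fit import *
a=save('side','s17')
cv2.imwrite('pics/s17z.png',cv2.resize(a[110:190,240:340,::-1],(800,640),interpolation=cv2.INTER_CUBIC))
E
```

```text
clock: 22.82
tool_pos: [574.7, 217.3, -7.6]
tool_rot: [-180.0, -0.0, 88.7]
contact_force: [-5.3, -0.5, 11.6]
width: 38.4
clock: 23.07
tool_pos: [574.8, 217.3, -7.7]
tool_rot: [-180.0, -0.0, 88.7]
contact_force: [-8.4, -1.4, 20.1]
width: 38.7
```

View pics/s17z.png

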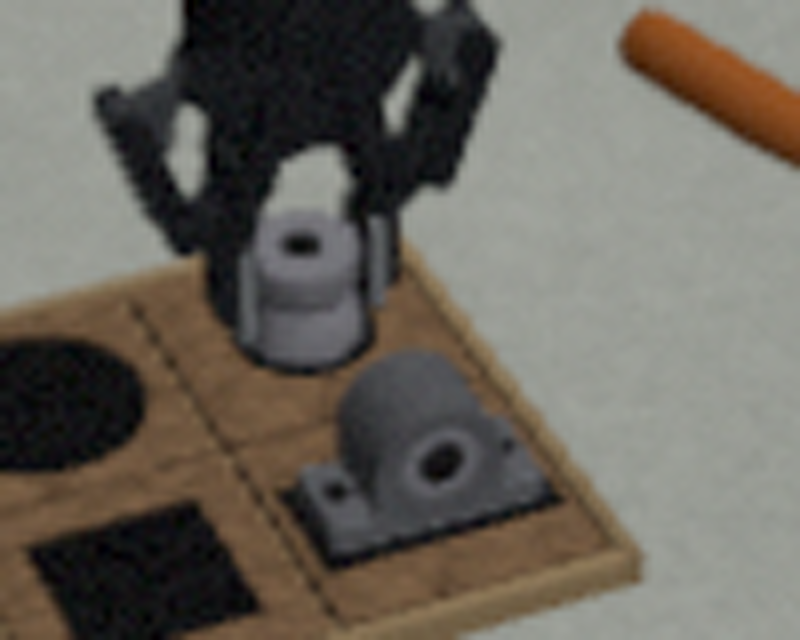

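```bash
python3 -m crank '0 0 0.5 0 0.4;0 0 0.5 0 0.4;0 0 0.5 0 0.4;0 0 0.5 0 0.4;0 0 0.5 0 0.4;0 0 20 0 0.4;0 0 50 0 0.4;0 0 80 0 0.4'
python3 - <<'E'
from fit import *
a=save('side','s18')
cv2.imwrite('pics/s18z.png',cv2.resize(a[110:190,240:340,::-1],(800,640),interpolation=cv2.INTER_CUBIC))
d=manip.cut_out('side','pulley_mid')
for k in d:
  v,u=np.nonzero(k['pixels']); print(k['score'],u.mean(),v.mean(),len(u))
  if v.mean()<180: print(fit('pulley_mid',[('side',k['pixels'])],(575,217),z=12,rot=False).x)
E
```

```text
clock: 23.78
tool_pos: [574.1, 216.8, 71.6]
tool_rot: [-179.9, 0.1, 88.7]
contact_force: [0.5, 1.2, 1.2]
width: 59.9
0.81 242.80689655172415 286.9747126436782 435
0.8 277.0338345864662 145.3045112781955 266
[575.0336421  219.26087021  -1.76876737]
0.7 270.31143552311437 264.40389294403894 411
```

View pics/s18z.png

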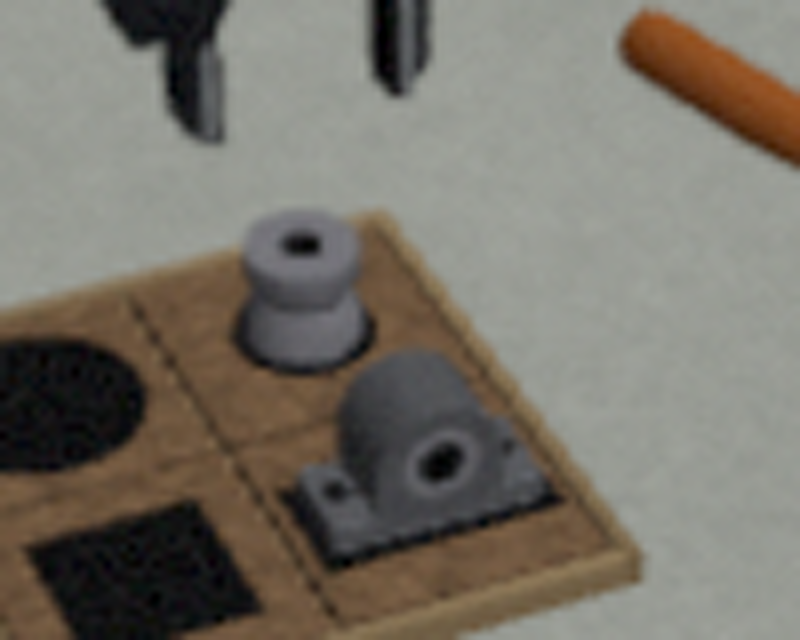

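```bash
python3 -m crank '0 0 30 0 1;-3 -15 55 0 1;-9 -45 60 0 1;-16 -80 60 0 1;-24 -118 60 0 1;-32 -156 60 0 1;-40 -194 60 0 1;-48 -232 60 0 1'; python3 -m crank '-8 -39 0 0 1;-16 -78 0 0 1;-24 -117 0 0 1;-32 -156 0 0 1;-40 -195 0 0 1;-48 -232 0 0 1;-55 -265 0 0 1;-61 -295 0 0 1'; python3 -m crank '-9 -44.6 -10 0 1;-9 -44.6 -40 0 1;-9 -44.6 -70 0 1;-9 -44.6 -80 0 1;-9 -44.6 -80 0 1;-9 -44.6 -80 0 1;-9 -44.6 -80 0 1'
python3 - <<'E'
from fit import *
a=save('side','s19')
cv2.imwrite('pics/s19z.png',cv2.resize(a[260:380,280:440,::-1],(800,600),interpolation=cv2.INTER_CUBIC))
E
```

```text
clock: 24.55
tool_pos: [525.9, -16.3, 131.1]
tool_rot: [-180.0, -0.0, 88.7]
contact_force: [0.5, -0.4, 0.0]
width: 85.4
clock: 25.22
tool_pos: [464.6, -311.9, 131.1]
tool_rot: [-180.0, 0.0, 88.6]
contact_force: [1.2, -0.0, 0.7]
width: 85.1
clock: 25.8
tool_pos: [457.6, -354.5, 52.8]
tool_rot: [179.9, 0.0, 88.7]
contact_force: [-0.1, 0.4, 0.3]
width: 85.0
```

View pics/s19z.png

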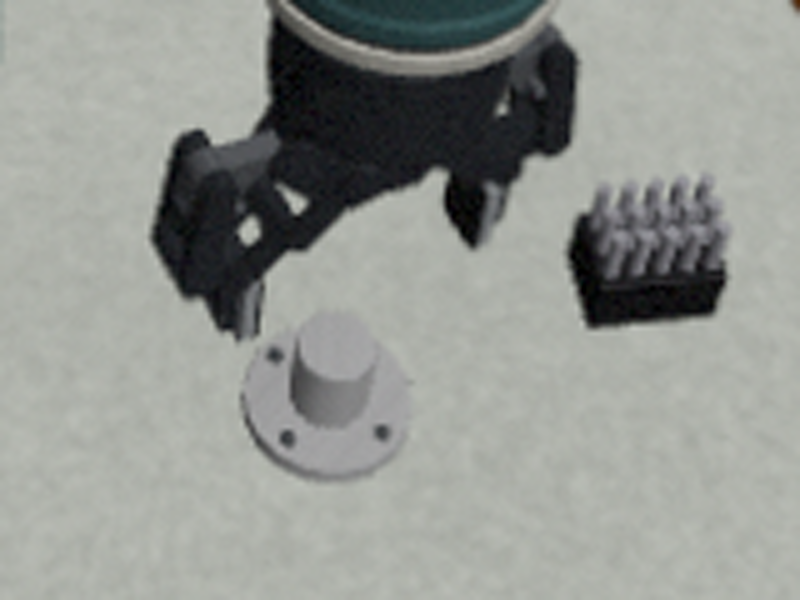

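```bash
python3 -m crank '0 0 -20 0 1;0 0 -36 0 1;0 0 -48 0 1;0 0 -56 0 1;0 0 -61 0 1;0 0 -61 0 1;0 0 -61 0 1'; python3 -m crank '0 0 0 0 -1;0 0 0 0 -1;0 0 0 0 -1;0 0 0 0 -1;0 0 0 0 -1;0 0 0 0 -1;0 0 0 0 -1;0 0 0 0 -1' 50
python3 - <<'E'
from fit import *
a=save('side','s20')
cv2.imwrite('pics/s20z.png',cv2.resize(a[260:380,280:440,::-1],(800,600),interpolation=cv2.INTER_CUBIC))
E
```

```text
clock: 26.43
tool_pos: [456.9, -354.6, -9.2]
tool_rot: [180.0, 0.0, 88.7]
contact_force: [-0.7, 0.0, 0.3]
width: 85.5
clock: 27.1
tool_pos: [456.9, -354.4, -9.4]
tool_rot: [180.0, 0.0, 88.7]
contact_force: [-1.0, 2.0, 7.0]
width: 28.8
```

View pics/s20z.png

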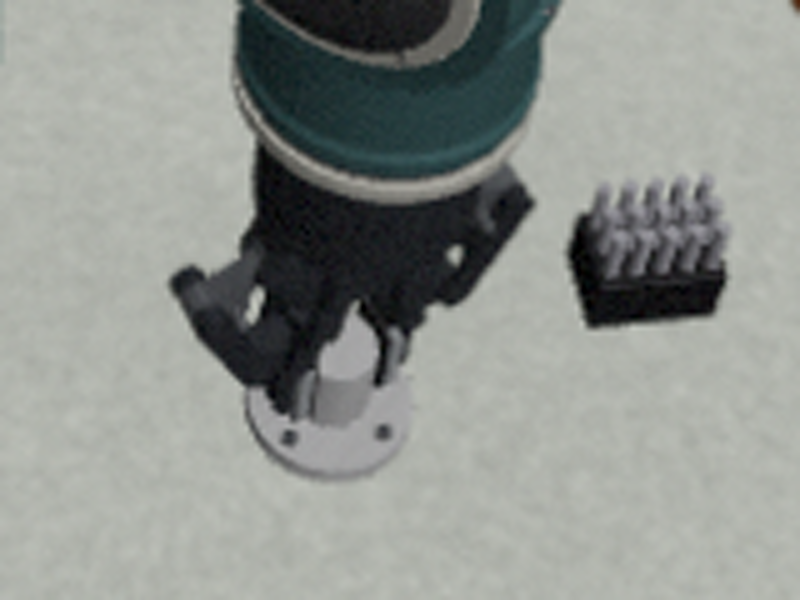

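```bash
python3 -m crank '0 0 15 0 -1;0 0 45 0 -1;0 0 80 0 -1;0 0 115 0 -1;0 0 150 0 -1;0 10 165 0 -1;1 40 165 0 -1;3 75 165 0 -1'; python3 -m crank '1 36 0 0 -1;3 72 0 0 -1;4 108 0 0 -1;6 144 0 0 -1;7 180 0 0 -1;8 216 0 0 -1;10 252 0 0 -1;11 288 0 0 -1'; python3 -m crank '1 35 0 0 -1;3 70 0 0 -1;4 105 0 0 -1;6 140 0 0 -1;7 170 0 0 -1;8 195 0 0 -1;8 210.8 0 0 -1;8 210.8 0 0 -1'; python3 -m crank '0 0 -30 0 -1;0 0 -60 0 -1;0 0 -90 0 -1;0 0 -115 0 -1;0 0 -135 0 -1;0 0 -148 0 -1;0 0 -148 0 -1;0 0 -148 0 -1';python3 - <<'E'
from fit import *
a=save('side','s21')
cv2.imwrite('pics/s21z.png',cv2.resize(a[100:200,210:335,::-1],(800,640),interpolation=cv2.INTER_CUBIC))
E
```

```text
clock: 27.82
tool_pos: [459.2, -280.3, 157.2]
tool_rot: [179.9, 0.1, 88.5]
contact_force: [0.1, -0.0, -3.3]
width: 28.7
clock: 28.48
tool_pos: [470.3, 10.3, 156.1]
tool_rot: [180.0, -0.0, 88.7]
contact_force: [1.2, 0.1, -2.9]
width: 28.8
clock: 29.15
tool_pos: [478.3, 222.5, 155.6]
tool_rot: [180.0, -0.0, 88.9]
contact_force: [0.1, 0.2, -2.4]
width: 28.5
clock: 29.82
tool_pos: [479.0, 218.8, 7.8]
tool_rot: [-180.0, 0.0, 88.6]
contact_force: [0.9, -0.2, -2.3]
width: 28.6
```

View pics/s21z.png

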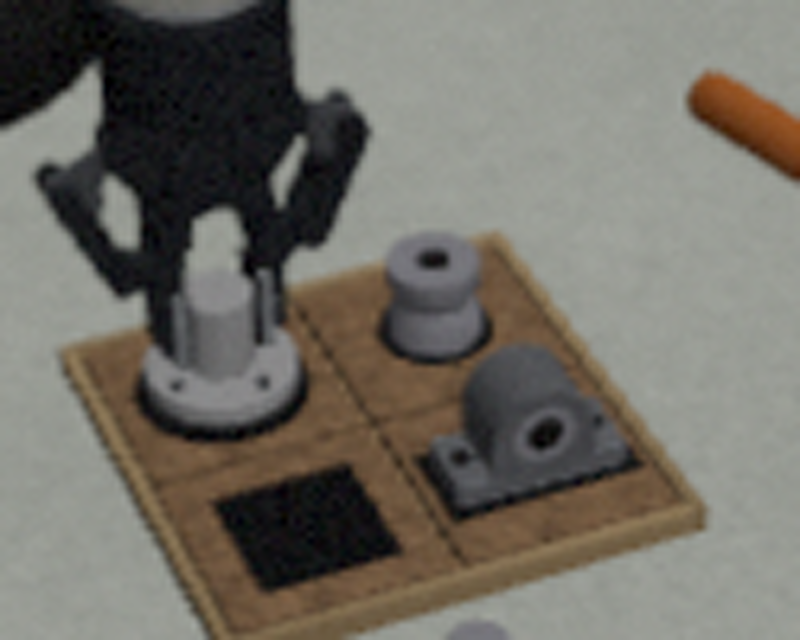

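```bash
python3 -m crank '0 0 -1 0 -1;0 0 -2 0 -1;0 0 -3 0 -1;0 0 -4 0 -1;0 0 -4 0 -1;0 0 -4 0 -1'; python3 -m crank '0 0 -1 0 -1;0 0 -1 0 -1;0 0 -1 0 -1';  python3 - <<'E'
from fit import *
a=save('side','s22')
cv2.imwrite('pics/s22z.png',cv2.resize(a[120:200,210:310,::-1],(800,640),interpolation=cv2.INTER_CUBIC))
E
```

```text
clock: 30.37
tool_pos: [478.7, 219.5, 3.3]
tool_rot: [-180.0, 0.0, 88.7]
contact_force: [-0.8, 0.5, -2.3]
width: 28.7
clock: 30.62
tool_pos: [478.8, 219.6, 2.6]
tool_rot: [-180.0, -0.0, 88.7]
contact_force: [-4.4, -0.5, 8.7]
width: 28.7
```

View pics/s22z.png

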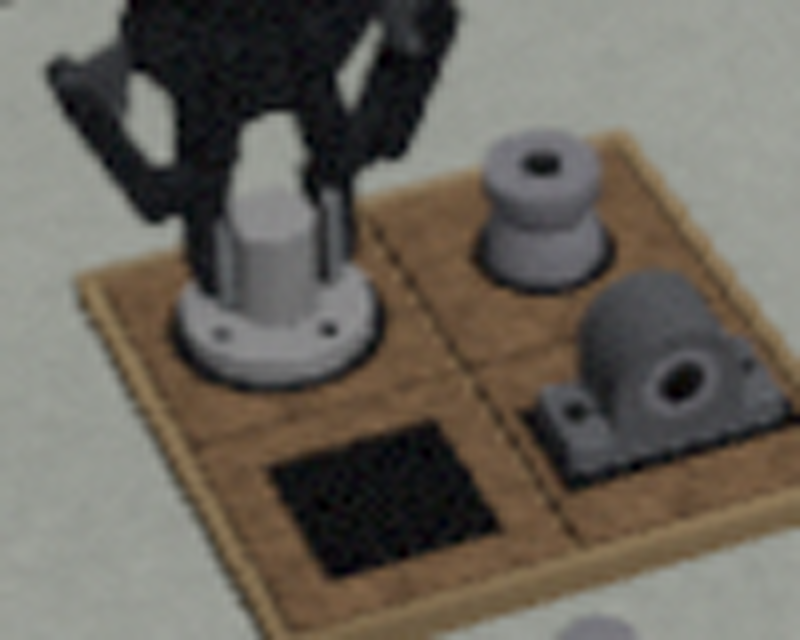

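```bash
python3 -m crank '0 0 0.3 0 0.3;0 0 0.3 0 0.3;0 0 0.3 0 0.3;0 0 0.3 0 0.3;0 0 0.3 0 0.3;0 0 20 0 0.3;0 0 50 0 0.3;0 0 85 0 0.3'; python3 -m crank '0 0 30 0 0.3;0 -20 60 0 0.5;0 -60 70 0 1;-2 -100 70 0 1;-4 -140 70 0 1;-7 -180 70 0 1;-10 -220 70 0 1;-12 -250 70 0 1';  python3 - <<'E'
from fit import *
a=save('side','s23'); save('top','t23')
cv2.imwrite('pics/s23z.png',cv2.resize(a[120:270,200:380,::-1],(720,600),interpolation=cv2.INTER_CUBIC))
for c in('side','top'):
 for n,x0 in (('cover_mid',(479,219)),('pulley_mid',(575,217)),('housing_mid',(572,121)),('shaft_mid',(464,-68))):
  for k in manip.cut_out(c,n):
    v,u=np.nonzero(k['pixels']); W=pix2world(c,[[u.mean(),v.mean()]],25)[0]
    if abs(W[0]-x0[0])<30 and abs(W[1]-x0[1])<45:
      r=fit(n,[(c,k['pixels'])],x0,z=0 if n=='shaft_mid' else 12,yaws=(10,) if n=='shaft_mid' else (0,),rot=n[0] in 'hs');print(c,n,round(k['score'],2),r.x.round(1),round(r.fun,3))
E
```

```text
clock: 31.33
tool_pos: [477.8, 218.7, 87.1]
tool_rot: [-179.9, 0.1, 88.7]
contact_force: [0.5, 0.2, 1.4]
width: 55.7
clock: 32.0
tool_pos: [465.9, -33.5, 157.5]
tool_rot: [180.0, -0.0, 88.6]
contact_force: [1.1, 0.5, 0.7]
width: 85.5
side cover_mid 0.78 [473.9 221.5  -7.5] 0.619
side pulley_mid 0.45 [575.4 217.    8.2] 0.344
side housing_mid 0.6 [573.3 123.7  -2.9] 0.061
side shaft_mid 0.87 [464.6 -66.6  13.4] 0.104
top cover_mid 0.62 [478.2 220.2  -8.9] 0.04
top pulley_mid 0.74 [5.754e+02 2.180e+02 2.000e-01] 0.073
top housing_mid 0.63 [575.5 125.5   5.3] 0.407
top shaft_mid 0.64 [432.6 -16.9  48.6] 1.0
```

View pics/s23z.png

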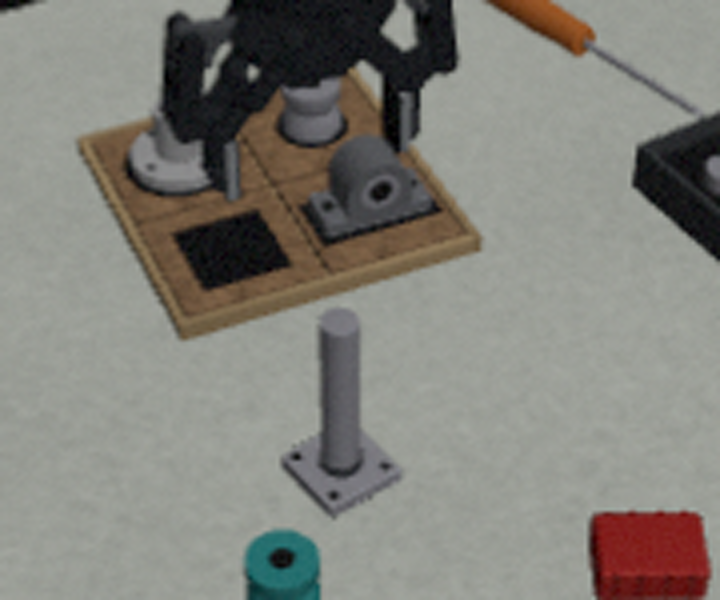

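View pics/t23.png

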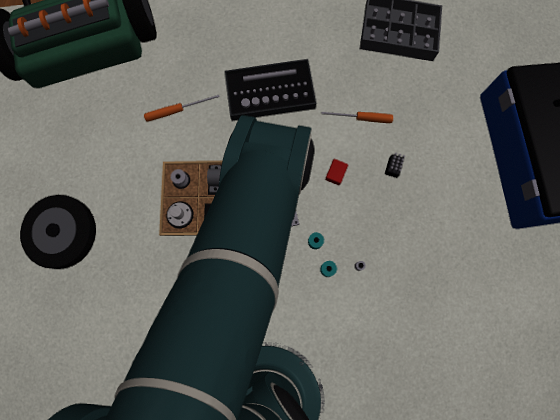

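```bash
python3 -m crank '-2.7 -25 0 0 1;-2.7 -37.8 0 0 1;-2.7 -37.8 0 0 1;-2.7 -37.8 -20 0 1;-2.7 -37.8 -45 0 1;-2.7 -37.8 -65 0 1;-2.7 -37.8 -80 0 1;-2.7 -37.8 -80 0 1'
python3 - <<'E'
from fit import *
a=save('side','s24')
cv2.imwrite('pics/s24z.png',cv2.resize(a[140:270,220:376,::-1],(720,600),interpolation=cv2.INTER_CUBIC))
E
```

```text
clock: 33.17
tool_pos: [462.6, -67.5, 74.9]
tool_rot: [-179.8, 0.0, 88.7]
contact_force: [-0.6, -0.7, -0.3]
width: 85.4
```

View pics/s24z.png

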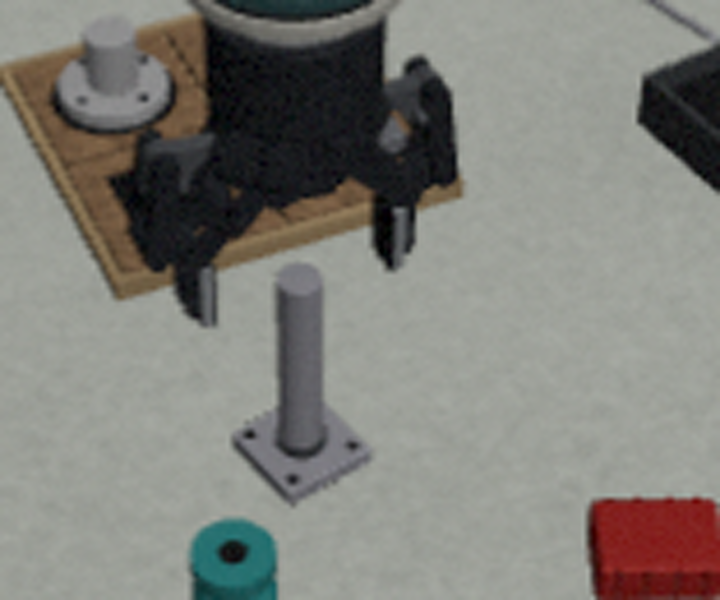

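```bash
python3 -m crank '0 0 -10 0 1;0 0 -18 0 1;0 0 -24 0 1;0 0 -27 0 1;0 0 -27 0 1;0 0 -27 0 1'; python3 -m crank '0 0 0 0 -1;0 0 0 0 -1;0 0 0 0 -1;0 0 0 0 -1;0 0 0 0 -1;0 0 0 0 -1;0 0 0 0 -1;0 0 0 0 -1' 60
python3 - <<'E'
from fit import *
a=save('side','s25')
cv2.imwrite('pics/s25z.png',cv2.resize(a[140:270,220:376,::-1],(720,600),interpolation=cv2.INTER_CUBIC))
E
```

```text
clock: 33.72
tool_pos: [464.0, -68.4, 50.3]
tool_rot: [-180.0, 0.0, 88.7]
contact_force: [0.6, 0.1, 0.1]
width: 85.2
clock: 34.38
tool_pos: [464.1, -68.3, 50.5]
tool_rot: [180.0, -0.0, 88.7]
contact_force: [-1.5, -0.1, 6.8]
width: 20.6
```

View pics/s25z.png

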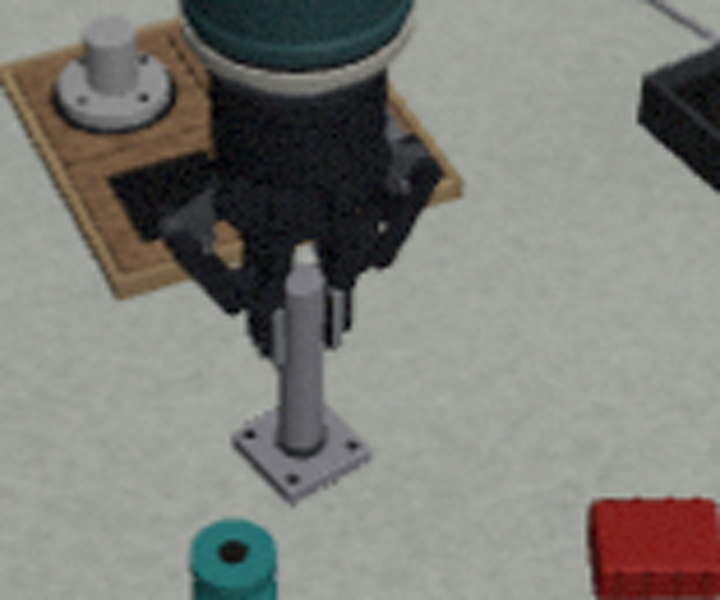

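```bash
python3 -m crank '0 0 5 0 -1;0 0 15 0 -1;0 0 28 0 -1;0 0 40 0 -1;0 0 45 0 -1;0 0 45 0 -1'; python3 -m crank '1 10 0 -2 -1;2 30 0 -4 -1;3 55 0 -6 -1;5 80 0 -8 -1;7 105 0 -10 -1;9 130 0 -12 -1;11 155 0 -12.1 -1;12 175 0 -12.1 -1'; python3 -m crank '0.4 10 0 0 -1;0.4 15 0 0 -1;0.4 16.8 0 0 -1;0.4 16.8 -5 0 -1;0.4 16.8 -15 0 -1;0.4 16.8 -25 0 -1;0.4 16.8 -29 0 -1;0.4 16.8 -29 0 -1'
python3 - <<'E'
from fit import *
a=save('side','s26')
cv2.imwrite('pics/s26z.png',cv2.resize(a[110:210,210:335,::-1],(800,640),interpolation=cv2.INTER_CUBIC))
E
```

```text
clock: 34.93
tool_pos: [464.7, -68.2, 96.6]
tool_rot: [179.9, -0.0, 88.7]
contact_force: [0.7, 0.6, -4.9]
width: 21.0
clock: 35.6
tool_pos: [475.7, 108.8, 94.8]
tool_rot: [-180.0, 0.0, 76.6]
contact_force: [0.6, 0.2, -5.4]
width: 20.8
clock: 36.27
tool_pos: [475.7, 122.5, 64.9]
tool_rot: [-179.9, 0.1, 76.5]
contact_force: [1.3, -0.0, -3.9]
width: 20.7
```

View pics/s26z.png

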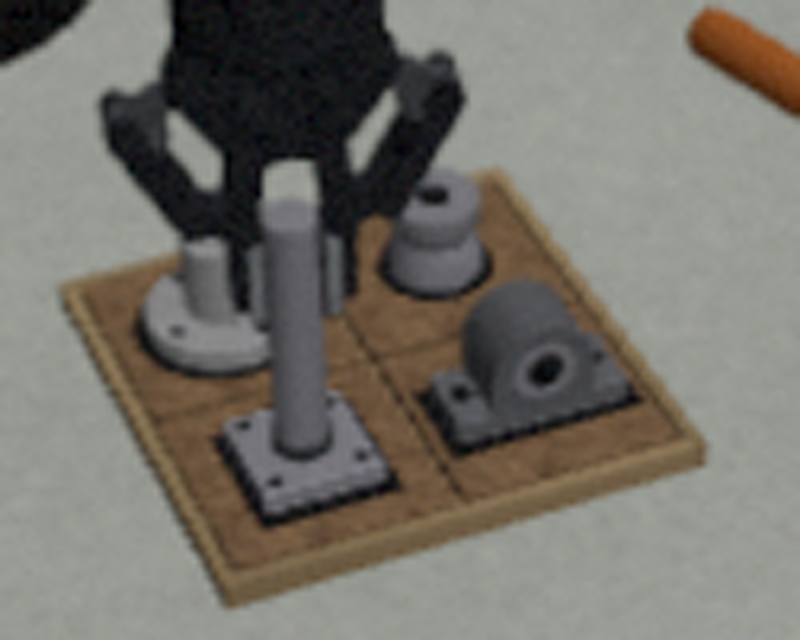

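```bash
python3 -m crank '0 0 -1 0 -1;0 0 -2 0 -1;0 0 -3 0 -1;0 0 -3 0 -1;0 0 -3 0 -1'; python3 -m crank '0 0 -1 0 -1;0 0 -1 0 -1;0 0 -1 0 -1'
python3 - <<'E'
from fit import *
a=save('side','s27')
M2=cv2.resize(a[130:210,210:310,::-1],(800,640),interpolation=cv2.INTER_CUBIC)
def P(x,y,yaw,lx,ly,z,col):
    cs,sn=np.cos(np.radians(yaw)),np.sin(np.radians(yaw)); R=np.array([[cs,-sn,0],[sn,cs,0],[0,0,1]])
    uv=world2pix('side',np.array([[sx*lx/2,sy*ly/2,0] for sx,sy in((-1,-1),(1,-1),(1,1),(-1,1))])@R.T+[x,y,z])
    cv2.polylines(M2,[np.round((uv-[210,130]+.5)*8).astype(np.int32)],True,col,1)
P(477,123.5,-1.3,60,60,12,(0,255,255))
cv2.imwrite('pics/s27z.png',M2)
E
```

```text
clock: 36.73
tool_pos: [476.4, 123.5, 63.3]
tool_rot: [180.0, -0.0, 76.6]
contact_force: [0.4, -0.2, -4.5]
width: 20.6
clock: 36.98
tool_pos: [476.6, 123.6, 62.6]
tool_rot: [180.0, -0.0, 76.6]
contact_force: [-1.4, 0.9, 3.6]
width: 21.1
```

View pics/s27z.png

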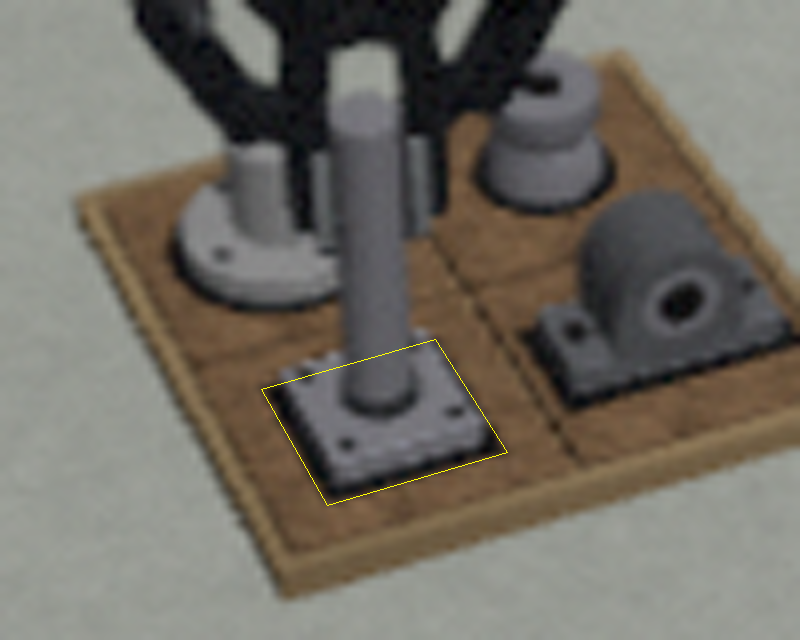

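```bash
python3 -m crank '0 0 -0.5 0 -1;0 0 -0.5 0 -1;0 0 0 0 0.2;0 0 0 0 0.2;0 0 0 0 0.2;0 0 0 0 0.2;0 0 0 0 0.2;0 0 0 0 0.2'
python3 - <<'E'
from fit import *
a=save('side','s28')
cv2.imwrite('pics/s28z.png',cv2.resize(a[130:210,210:310,::-1],(800,640),interpolation=cv2.INTER_CUBIC))
E
```

```text
clock: 37.7
tool_pos: [476.4, 123.5, 62.2]
tool_rot: [-180.0, 0.0, 76.6]
contact_force: [-0.3, -0.4, -0.4]
width: 51.2
```

View pics/s28z.png

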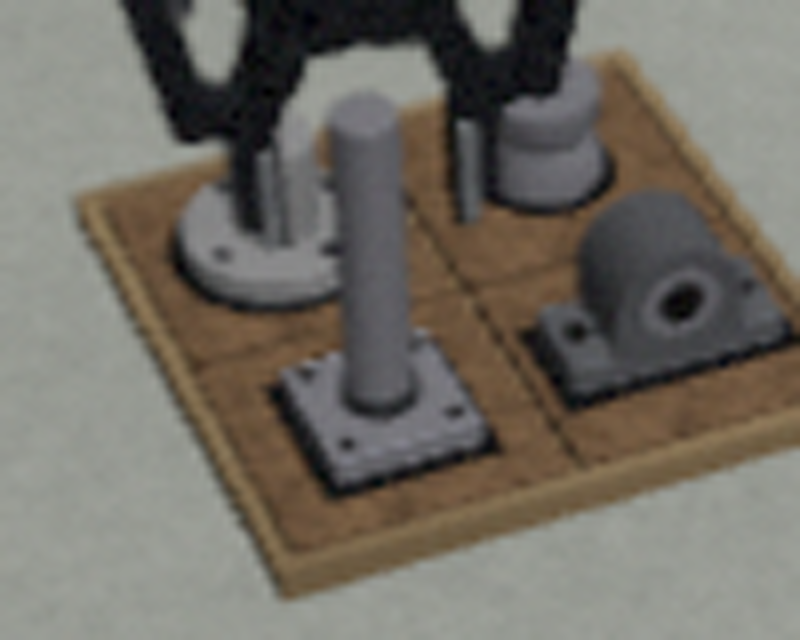

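Released and upright. Retreat straight up, then away to clear the top camera's view, and check.

```bash
python3 -m crank '0 0 15 0 0.2;0 0 40 0 0.2;0 0 70 0 0.2;0 0 100 0 0.2;0 0 125 0 0.2;0 0 125 0 0.2;0 0 125 0 0.2'; python3 -m crank '5 -35 0 0 0.2;10 -70 0 0 0.2;15 -108 0 0 0.2;20 -146 0 0 0.2;25 -184 0 0 0.2;30 -222 0 0 0.2;30 -255 0 0 0.2;30 -285 0 0 0.2'
python3 - <<'E'
from fit import *
a=save('side','s29'); b=save('top','t29')
cv2.imwrite('pics/t29z.png',cv2.resize(b[140:300,140:380,::-1],(800,533),interpolation=cv2.INTER_CUBIC))
for c in('side','top'):
 for n,x0 in (('cover_mid',(479,219)),('pulley_mid',(575,217)),('housing_mid',(572,121)),('shaft_mid',(476,123))):
  for k in manip.cut_out(c,n):
    v,u=np.nonzero(k['pixels']); W=pix2world(c,[[u.mean(),v.mean()]],25)[0]
    if abs(W[0]-x0[0])<45 and abs(W[1]-x0[1])<45:
      r=fit(n,[(c,k['pixels'])],x0,z=12,yaws=(0,),rot=n[0] in 'hs');print(c,n,round(k['score'],2),r.x.round(1),round(r.fun,3))
E
```

```text
clock: 38.33
tool_pos: [476.9, 124.0, 188.2]
tool_rot: [179.9, -0.1, 76.6]
contact_force: [0.2, 0.3, -0.9]
width: 51.1
clock: 39.0
tool_pos: [505.6, -163.8, 186.1]
tool_rot: [-179.9, 0.0, 76.5]
contact_force: [0.9, 1.1, 0.6]
width: 51.0
side cover_mid 0.53 [478.1 221.3   4.6] 0.181
side pulley_mid 0.65 [575.  219.3  -2.8] 0.035
side housing_mid 0.75 [569.6 122.3   6.2] 0.522
side shaft_mid 0.65 [ 4.763e+02  1.250e+02 -2.000e-01] 0.064
top cover_mid 0.82 [478.3 221.1   5.3] 0.109
top pulley_mid 0.58 [575.9 219.1  -5.6] 0.068
top housing_mid 0.87 [573.  122.1  -0.8] 0.043
```

View pics/t29z.png

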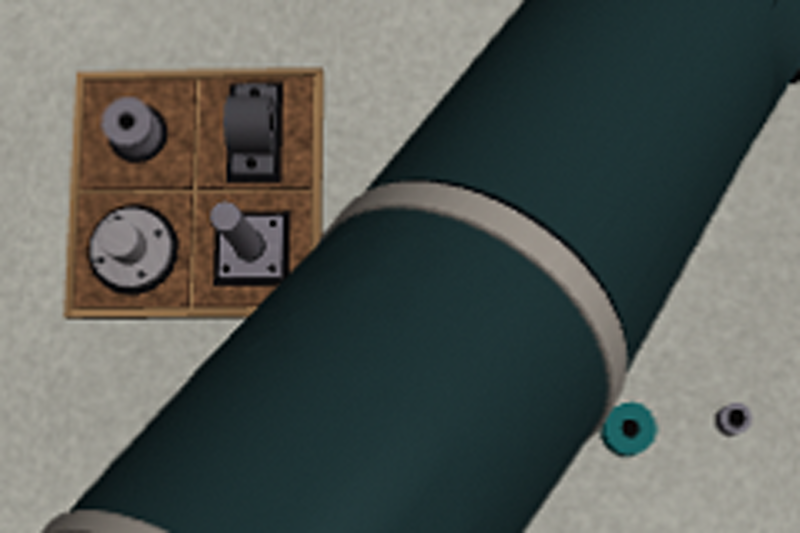

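View pics/s29.png

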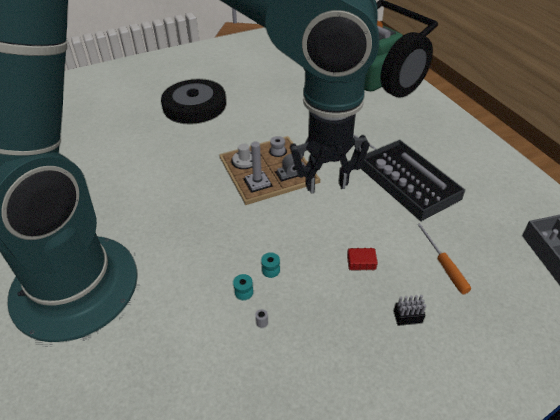

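```bash
python3 -m crank '0 -35 0 0 0.2;0 -70 0 0 0.2;-5 -105 0 0 0.2;-10 -135 0 0 0.2;-10 -155 0 0 0.2;-10 -155 0 0 0.2;-10 -155 0 0 0.2;-10 -155 0 0 0.2'
python3 - <<'E'
from fit import *
a=save('side','s30'); b=save('top','t30')
s=manip.state(); print(s['tool_pos'],s['contact_force'])
cv2.imwrite('pics/t30z.png',cv2.resize(b[150:245,150:250,::-1],(632,600),interpolation=cv2.INTER_CUBIC))
for c in('side','top'):
 for n,x0 in (('cover_mid',(479,219)),('pulley_mid',(575,217)),('housing_mid',(572,121)),('shaft_mid',(476,123)),('bit_case',(583,-204))):
  for k in manip.cut_out(c,n):
    v,u=np.nonzero(k['pixels']); W=pix2world(c,[[u.mean(),v.mean()]],25)[0]
    if abs(W[0]-x0[0])<45 and abs(W[1]-x0[1])<45:
      r=fit(n,[(c,k['pixels'])],x0,z=0 if n[0]=='b' else 12,yaws=(0,) if n[0]!='b' else(155,),rot=n[0] in 'hsb');print(c,n,round(k['score'],2),r.x.round(1),round(r.fun,3))
E
```

```text
clock: 40.17
tool_pos: [496.7, -315.5, 187.1]
tool_rot: [-180.0, -0.0, 76.7]
contact_force: [-0.1, 0.9, 0.1]
width: 51.3
[ 496.94004999 -315.14540001  187.19678167] [-0.26148532  0.11656625  0.02071944]
side cover_mid 0.85 [479.3 221.1   6.2] 0.201
side pulley_mid 0.78 [576.8 220.1  -5.8] 0.056
side housing_mid 0.81 [573.4 122.3   2.5] 0.08
side shaft_mid 0.92 [ 4.771e+02  1.259e+02 -1.000e-01] 0.055
side bit_case 0.62 [ 584.6 -201.4  154.1] 0.144
top cover_mid 0.9 [478.7 220.4 -10.5] 0.233
top pulley_mid 0.5 [573.8 218.7   9.7] 0.176
top housing_mid 0.89 [572.5 121.9  -1.5] 0.031
top shaft_mid 0.93 [476.  123.6  -1.6] 0.119
top bit_case 0.56 [ 592.  -200.2  153.9] 1.091
```

View pics/t30z.png

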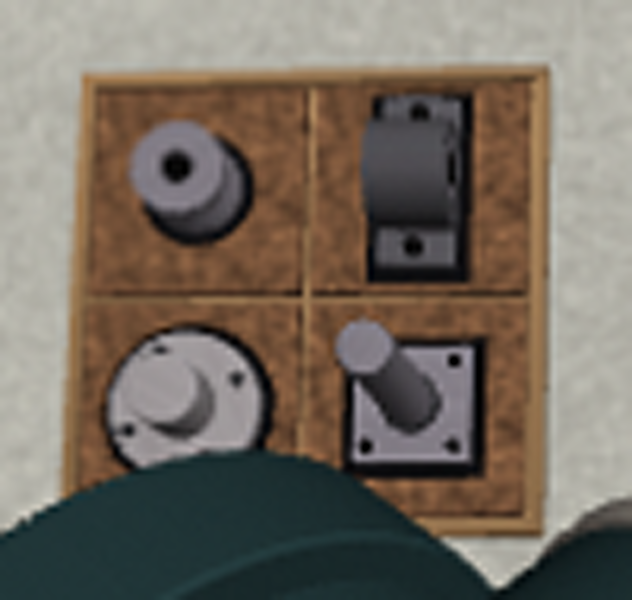

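All four parts sit upright and square in their outlines, with black margins visible all round. Handing in.

Run:
```python
from rig import manip
print(manip.job_done()); print(manip.state()['clock'])
```

```text
the job is handed in; nothing more can be done
None
the job is handed in; nothing more can be done
```

All four parts are in the kit tray, and I handed the job in at about 41 s of the 112 s allowed. The housing went in first, then the pulley and the cover. The shaft went in last, once those three were released.

- **First grasp missed:** the gripper closed above the housing without moving it. The reported tool height read about 39 mm too low, so I touched the bare table gently (about 20 N) to measure the offset and corrected every later move for it.
- **Position against the outlines:** the top-camera fits put each part within about 1 mm of its outline centre. The side camera agreed to about 1–3 mm.
- **Angle:** the top camera gave -1.5° for the housing and -1.6° for the shaft's foot, against about -1.3° for the tray.
- **Doubtful readings:** some of the last fits were poor because the arm or other parts blocked the view. These were mainly the cover in both cameras and the pulley from the top. The side camera gave 2.5° for the housing. For those parts I relied on clearer earlier fits and on the black margins visible round each part.
- **Everything else:** the side pictures show the bit stand, the red case and the turquoise look-alikes where they were at the start. The side fit of the case matches its starting pose. The top fit of the case failed because the arm hid it. I made no numerical recheck of the bit stand.
- **At hand-in:** the gripper was well clear at about 187 mm, with no contact force.

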